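Set the stop collar of the tin press and close a praline tin

ROBOT

A 6-joint arm with a two-finger parallel gripper is mounted at the origin on the work surface. World frame = base frame: x ahead of the robot, y to its left, z up, the work surface at z = 0. Lengths are in m, angles in rad, forces in N, time in s.
With the tool pointing down it reaches from about 0.35 to 0.775 m from the base axis. Payload 5.5 kg.
Tool frame: the origin (TCP) lies at the very end of the fingers, on their centre line; the grasp point (between the pads) lies 19 mm behind it; x points along the fingers, y is the direction in which the jaws open and shut, and the axes are right-handed (so a half turn about x gives the same grasp; the last joint's range is limited). The gripper opens to 85 mm and grips with 20 to 120 N. Pads are 22 mm wide; open, the fingers measure 114 mm over their backs; the gripper's body (76 mm by 85 mm) begins 54 mm behind the grasp point. The pads swing forward as they close: fully open they stand 13 mm farther back than shut.
Start: joints at [1.078, 0.313, 0.046, 1.304, 0, 1.431], TCP at [0.199, 0.54, 0.197] pointing down, gripper open.
Joint ranges: [-2.76, 2.76], [-0.86, 1.69], [-1.03, 1.26], [-2.2, 2.34], [-1.47, 1.5], [-3.14, 3.14]. Speed limits (rad/s): [2.57, 2.57, 3.14, 3.14, 3.14, 3.14].

INTERFACE

Orientations are given as a unit quaternion [w, x, y, z].
In Python, from workcell import readout, cams, env, finder gives the robot as it stands.
- The arm moves only by the tool drive_tool, never from a script. Its argument "moves" is a list that holds one entry, the list of rows, each a list of 7 numbers: the shift along the tool's x, y, z in m, then the turn, a rotation vector about the tool's x, y, z in rad, then the closure in counts, from 0 (fully open) to 255 (shut). A call has exactly 5 rows; each row is the pose to reach, as a shift and turn from the pose measured when the call began, along the tool's axes at that moment; what a row does not reach only later rows make up. A row lasts 1/8 s, in which the tool goes at most 62.5 mm and 10.7 degrees, less where a joint would pass 70% of its speed; a pose out of reach is approached as far as the arm can. A call with a gripper value outside its range is refused whole. The fingers move at their own pace and stop on an object; "squeeze" is the grip in N (left out, the last holds). Time passes only in rows, so rows that repeat a pose let the fingers close, or fill a call up. It gives the time, the measured TCP pose, the force and the opening at its end, in the units of the state.
- readout.get_state(): the state, without advancing time (a new reading comes with each control period).
- cams.read_camera(name): name is "scene" or "top" or "wrist"; returns the picture (420x560x3 uint8, blue, green, red); there is no depth.
- cams.camera_params(name): a dict with "mtx" (3x3 intrinsics, pixels), "dist" ([k1, k2, p1, p2, k3] as OpenCV has them; the pictures are not rectified), "R" (3x3) and "t" (3): a world point X has camera coordinates R X + t; the wrist camera has in their place "mount" (4x4, takes a point from camera to tool coordinates, whose origin is the TCP and whose axes are the tool frame's). Camera axes: x right, y down, z forward; pixel columns grow to the right and rows downward; lengths in m; the calibration is good to about 2 mm. A picture is of the moment at which its call begins: read the wrist's pose just before it. camera_params takes no time and is no camera call.
- env.hand_in(): hands the job in, once; it reports no verdict.
Trained networks look in the newest picture that a camera, given by its name, has taken for a name from the list of things; names that differ only in an ending like _2 or _b are one class to them, and where a whole thing is asked for, a point or a joint stands for the part that bears it (a point fixed in the world has none). Each returns a list of dicts, best first, with "conf" (0 to 1); they miss things now and then, are a little off and sometimes report something else, mostly with a low value. They report only what shows in the picture. A call takes as long as a camera call. They do not tell look-alikes from the thing itself.
- finder.regions_of(camera, name): "pixels" (420x560 bool, what is visible of it) and "point" ([column, row] in pixels, amid what is visible of it).
The state is a dict: "clock": time; "joint_pos": joint angles; "qvel": joint speeds; "tau": joint torques, N m; "tcp_pos": TCP position; "orientation": TCP orientation; "wrist_force": force on the tool from outside, world axes, zero at the start; "ft_torque": the same for the moment, N m; "finger_gap": finger opening in m.
Only numpy, scipy, OpenCV 4.12 (cv2) and the standard library are available. Lean on these libraries where they do the work, as an engineer would, in place of code of your own. Each camera call takes 0.05 s, during which the arm holds its last target.

TASK

Set up the lidding press for this tin and close it. First spin the knurled stop collar down the threaded ram until its underside stands 20 mm above the top of the press head (the second long line ruled on the ram); then slide the carriage with the tin all the way in under the ram, push the palm knob down until the collar lands on the head so that the lid is fully home, let the ram come back up, and draw the carriage all the way out again with the tin standing in it. Leave the other things on the worktop where they are.

Things in the scene. Friction and masses are not known exactly. Their poses are not given: they have to be found in the camera images.
- press: Fixed grey bench press; origin on the worktop straight under the ram's axis; x is the way the carriage slides in (roughly away from the robot), y left, z up. Base plate x -155 to +95 mm, 200 mm wide, 18 mm thick. Columns 22 mm thick at y +-85 mm carry the head, a bar 80 (x) by 210 mm (y), underside 155 and flat top 190 mm above the worktop, with a 10 mm high cap nut over each column
- head_top (a point): Centre of the head's flat top face, on the ram's axis, 190 mm above the worktop (fixed; axes as the press). Only the ram and the two cap nuts stand up from the head
- collar_mid (a point): Centre of the stop collar, on the ram's axis, 7 mm above the collar's underside. It is a steel disc 61 mm in diameter and 14 mm high with a knurled rim, screwed on the 20 mm thick threaded ram. Seen from above, turning it clockwise lowers it, 8 mm per full turn. It turns stiffly (0.08 N m, about 2 N at a bar) and stays where it is left
- bar_end (a point): Three round tommy bars, 8 mm thick, ending in 11 mm balls, stick out level from the collar's rim at half its height, 120 degrees apart, reaching 62 mm from the ram's axis; a finger lowered between two bars can push one round and round the ram. This point is the centre of the ball on one of them, 57 mm from the axis; it goes round with the collar
- stop_height (a joint): Height in m of the collar's underside above the head's top face while the ram is up (the stroke that the collar allows); starts between 0.030 and 0.037, wanted 0.020. Lines are ruled on the ram every 5 mm from the head's top face, long ones at 10, 20, 30... mm
- knob_top (a point): Top of the black palm knob on the ram's upper end, 68 mm above the head's top with the ram up: a slightly domed mushroom 40 mm in diameter, 16 mm high. A spring holds the ram up; pushing it down takes 4 N at first and about 15 N at the stop with the tin under it
- ram (a joint): Travel of the ram in m: 0 up, grows downward, until the collar lands on the head (at 0.020 when it is rightly set). It springs back when let go
- carriage (a joint): Travel of the carriage in m: 0 drawn out fully to the front (towards the robot; it starts there), 0.080 fully in, where the tin stands under the ram. It slides stiffly (about 2 N) and stays where it is left
- handle (a point): The carriage's upright handle, a round post 14 mm thick with an 18 mm knob on top, 115 mm in front of the tin's centre. This point is on the post's axis 58 mm above the worktop; the post rises from the carriage's tongue (22 mm wide, top 26 mm above the worktop) to 85 mm above the worktop. Axes as the press
- tin_mid (a point): Centre, half-way up, of the round steel tin that stands in the carriage's 6 mm deep recess: 66 mm in diameter, 89 mm high without the lid, standing 24 mm above the worktop; 0.25 kg; z is its upright axis
- lid (a joint): How far the tin's push-in lid is pressed down, in m: 0 is 7 mm proud, 0.007 fully home with its 3 mm thick flange on the tin's rim; starts between 0 and 0.002. It is a tight fit (3 N) and stays where it is
- closed_tin: Bystander: a closed tin of the same kind, 66 mm in diameter, 92 mm high, origin under its middle
- lid_stack: Bystander: a stack of four spare lids, 65 mm in diameter, 48 mm high, origin under its middle
- dipping_fork: Bystander: dipping fork lying along its x axis, 220 mm long, wooden handle 16 mm thick; origin on the worktop under its balance point
- bowl: Bystander: steel bowl, 200 mm across, 85 mm high, origin under its middle
- scraper: Bystander: spatula lying along its x axis, origin on the worktop
- pad: Round sprung pad with a rubber face on the ram's foot, 54 mm across; origin at the centre of its underside, 133 mm above the worktop with the ram up. It meets the raised lid after about 10 mm of ram travel and has it home after 17 mm; its spring takes up the rest. Driven far beyond, it would crush the tin
There are look-alikes about, which are no part of the job. Leave any blue look-alike of the part that bears tin_mid alone.

How it is judged:
By the outcome, as a careful person would: the job done as asked, in the order asked, and still so for the second after the job is handed in, with the robot touching nothing.
It also fails if it takes over 72 s, if anything falls off the work surface, if the arm or the gripper's body presses on something with over 40 N, if the wrist force passes 120 N, or if a joint passes its speed limit or range.

## Working session

There is one attempt and no reset: what is moved stays moved. The work goes in short steps, Python scripts to look and compute and a tool call to move; the robot and the scene stay as the last step left them, time stands still between calls to the robot, and variables do not carry over. Pictures are saved under pics/ and viewed, and the job is handed in when it is done.

Besides the shell and the picture viewer there is one more tool, called as name(argument=value, ...) on one line, values as JSON. drive_tool: Moves the arm, as the interface text tells. Its arguments: {"type":"object","properties":{"moves":{"type":"array"},"squeeze":{"type":"number"}},"required":["moves"]}

```bash
ls; mkdir -p pics
python3 - <<'E'
from workcell import readout, cams
import cv2
print(readout.get_state())
for n in ["scene","top","wrist"]:
    im=cams.read_camera(n); cv2.imwrite(f"pics/a_{n}.png",im)
    print(n,cams.camera_params(n))
E
```

```text
pics
{'clock': 0.0, 'joint_pos': array([ 1.07839012e+00,  3.14001174e-01,  4.49624953e-02,  1.30357029e+00,
       -2.67895492e-05,  1.43121716e+00]), 'qvel': array([ 1.87239553e-03, -4.32189097e-05,  4.40197851e-05, -1.33420250e-03,
       -1.63765286e-03, -1.39789273e-03]), 'tau': array([ 1.59925119e-03, -4.80625999e+01,  2.98534727e+01,  1.94517971e-02,
       -1.42089630e-04, -7.22443758e-06]), 'tcp_pos': array([0.19842727, 0.53907146, 0.19630173]), 'orientation': array([ 0.69594166,  0.12348503,  0.69632196, -0.12470918]), 'wrist_force': array([-0.10709407, -0.86596417,  0.49329745]), 'ft_torque': array([ 0.03708654, -0.04835451,  0.00218945]), 'finger_gap': 0.08540958143950148}
scene {'mtx': array([[536.95649546,   0.        , 278.14014195],
       [  0.        , 536.95649546, 213.37495701],
       [  0.        ,   0.        ,   1.        ]]), 'dist': array([0.01218111, 0.        , 0.        , 0.        , 0.        ]), 'R': array([[-0.43749054,  0.89914695, -0.01169537],
       [ 0.71635252,  0.34062913, -0.60894241],
       [-0.54354493, -0.27478455, -0.79312821]]), 't': array
[... 384 characters left out ...]
      [ 0.1166626 ,  0.01298408, -0.99308673]]), 't': array([0.04295631, 0.54562627, 1.27764993])}
wrist {'mtx': array([[342.03846942,   0.        , 278.43411245],
       [  0.        , 342.03846942, 212.22073811],
       [  0.        ,   0.        ,   1.        ]]), 'dist': array([-0.05914932,  0.        ,  0.        ,  0.        ,  0.        ]), 'mount': array([[-1.13294997e-03, -3.22052979e-01,  9.46720970e-01,
        -1.76788089e-01],
       [ 9.99999298e-01, -6.92659150e-04,  9.61081737e-04,
        -5.28004286e-04],
       [ 3.46235705e-04,  9.46721394e-01,  3.22053538e-01,
        -8.24301270e-02],
       [ 0.00000000e+00,  0.00000000e+00,  0.00000000e+00,
         1.00000000e+00]])}
```

View pics/a_scene.png

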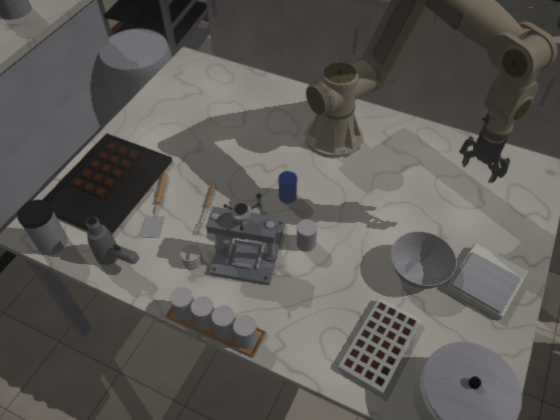

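View pics/a_top.png

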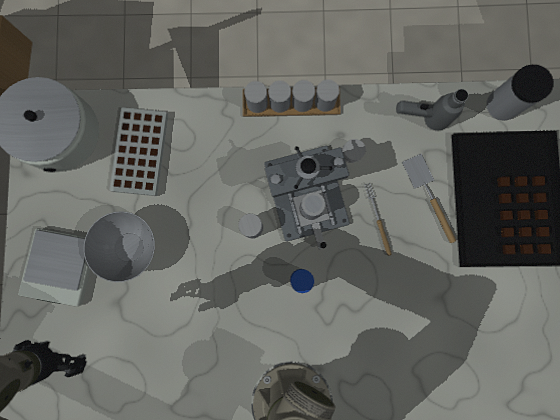

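View pics/a_wrist.png

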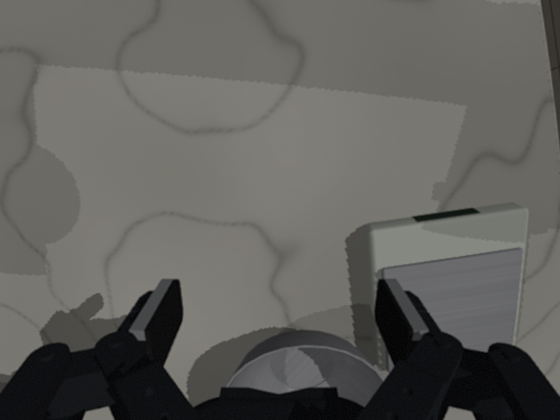

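```bash
cat > h.py <<'E'
import numpy as np, cv2
from workcell import readout, cams, env, finder
from scipy.spatial.transform import Rotation as R
def pose():
    s=readout.get_state(); q=s['orientation']; return s,R.from_quat([q[1],q[2],q[3],q[0]]).as_matrix(),s['tcp_pos']
def cam(name,st=None):
    p=cams.camera_params(name)
    if 'R' in p: return p['mtx'],p['dist'],p['R'],np.array(p['t'])
    s,Rt,t=st
    M=p['mount']; Rc=Rt@M[:3,:3]; c=Rt@M[:3,3]+t
    return p['mtx'],p['dist'],Rc.T,-Rc.T@c
def atz(c,uv,z):
    K,d,Rm,t=c
    n=cv2.undistortPoints(np.array([[uv]],float),K,d)[0,0]
    C=-Rm.T@t; v=Rm.T@np.array([n[0],n[1],1]); return C+v*(z-C[2])/v[2]
def proj(c,X):
    K,d,Rm,t=c
    return cv2.projectPoints(np.atleast_2d(np.array(X,float)),cv2.Rodrigues(Rm)[0],t,K,d)[0][:,0]
def tri(c1,u1,c2,u2):
    A=[];b=[]
    for c,u in((c1,u1),(c2,u2)):
        K,d,Rm,t=c;n=cv2.undistortPoints(np.array([[u]],float),K,d)[0,0]
        C=-Rm.T@t;v=Rm.T@np.array([n[0],n[1],1]);v/=np.linalg.norm(v);P=np.eye(3)-np.outer(v,v);A.append(P);b.append(P@C)
    return np.linalg.solve(sum(A),sum(b))
E
python3 - <<'E'
from h import *
for n in ["top","scene"]:
    im=cams.read_camera(n)
    for k in ["press","knob_top","handle","bar_end","tin_mid","collar_mid"]:
        for r in finder.regions_of(n,k)[:4]:
            print(n,k,round(r['conf'],2),np.round(r['point'],1),r['pixels'].sum())
    c=im[130:290,230:390] if n=="top" else im[160:290,170:340]
    cv2.imwrite(f"pics/b_{n}.png",cv2.resize(c,None,fx=4 if n!='top' else 3.7,fy=4 if n!='top' else 3.7,interpolation=cv2.INTER_CUBIC))
E
```

```text
top press 0.89 [306.3 186.3] 5797
top knob_top 0.97 [306.  167.9] 559
top handle 0.75 [314.4 220.7] 676
top bar_end 0.76 [302.9 171.4] 375
top tin_mid 0.93 [301.2 282.4] 468
top tin_mid 0.73 [315.3 206.7] 468
top tin_mid 0.38 [306.4 186. ] 5508
top tin_mid 0.38 [250.8 227. ] 493
top collar_mid 0.69 [298.2 175.1] 373
scene press 0.87 [246.  239.1] 4849
scene press 0.47 [150.9 223.1] 585
scene knob_top 0.68 [241.1 211.9] 356
scene handle 0.44 [258.8 242. ] 155
scene bar_end 0.63 [241.8 216.6] 224
scene tin_mid 0.57 [289.5 188.8] 504
scene collar_mid 0.8 [241.8 216.8] 241
```

View pics/b_top.png

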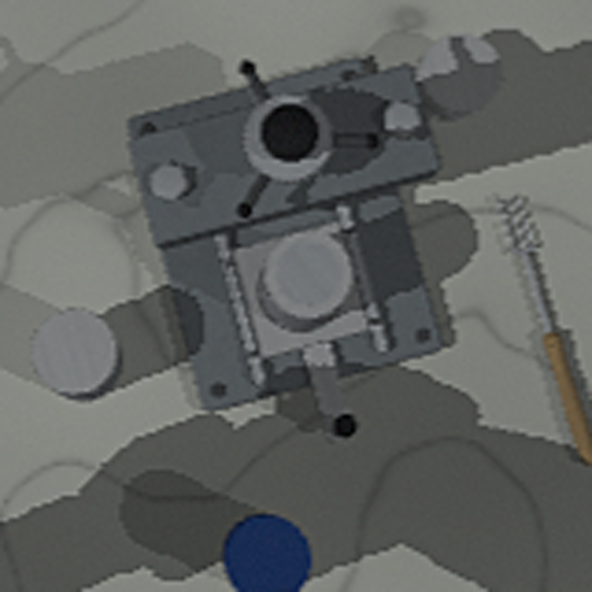

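View pics/b_scene.png

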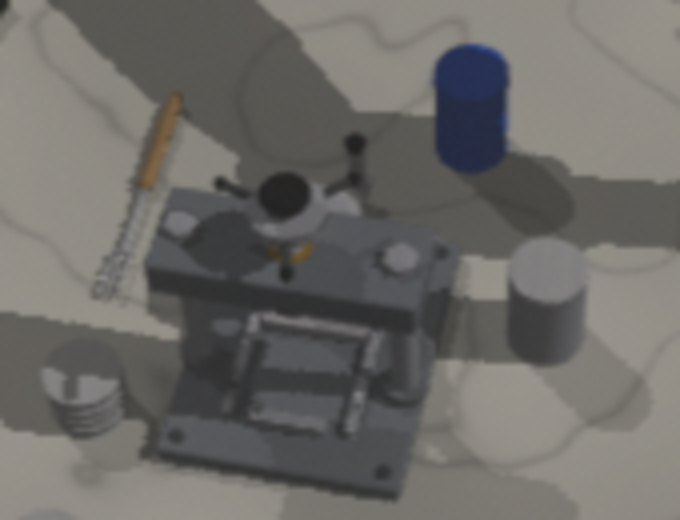

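Run:
```python
from h import *
c=cam("top"); s=cam("scene")
f=lambda u,v:((u+.5)/3.7-.5+230,(v+.5)/3.7-.5+130)
g=lambda u,v:((u+.5)/4-.5+170,(v+.5)/4-.5+160)
kn=atz(c,f(290,132),.256); print("knob",kn, "tri",tri(c,f(290,132),s,g(285,194)))
h=atz(c,f(344,425),.085);print("handle",h,tri(c,f(344,425),s,g(355,144)))
a=atz(c,f(172,180),.2);b=atz(c,f(402,115),.2);print("nuts",a,b,np.linalg.norm(a-b),(a+b)/2)
d=a-b;print("yaw",np.degrees(np.arctan2(-d[0],d[1])), "tri",tri(c,f(172,180),s,g(402,257)),tri(c,f(402,115),s,g(180,223)))
print("tin",atz(c,f(308,276),.118))
bl=atz(c,f(267,556),.113+.0);print("blue",bl)
print("closed",atz(c,f(76,352),.092))
for p,q in zip([(248,68),(373,141),(245,210)],[(286,272),(221,184),(357,180)]):
    X=tri(c,f(*p),s,g(*q)); e=atz(c,f(*p),.23);print("bar",X,e-kn,np.linalg.norm((e-kn)[:2]),np.degrees(np.arctan2(*(e-kn)[[1,0]])))
```

```text
knob [ 0.63586725 -0.04808055  0.256     ] tri [ 0.63657297 -0.04819627  0.25269839]
handle [ 0.44749082 -0.09371641  0.085     ] [ 0.4480516  -0.09493952  0.07831142]
nuts [0.61584301 0.03194135 0.2       ] [ 0.65903071 -0.13020828  0.2       ] 0.16780250481545267 [ 0.63743686 -0.04913346  0.2       ]
yaw 14.914193459576097 tri [0.61565985 0.03350947 0.19746568] [ 0.65926971 -0.13016736  0.19853802]
tin [ 0.55732015 -0.06715786  0.118     ]
blue [ 0.35135525 -0.03211317  0.113     ]
closed [0.5058392  0.10834625 0.092     ]
bar [ 0.6862277 -0.0218553  0.2332118] [ 0.05118349  0.0261823  -0.026     ] 0.057491415710644 27.09147337174529
bar [ 0.63408567 -0.10568741  0.23047434] [-0.00154507 -0.05795677 -0.026     ] 0.05797736373513978 -91.52708444151092
bar [ 0.58764288 -0.01660422  0.2307004 ] [-0.04758629  0.03029177 -0.026     ] 0.05640962377378161 147.52059497830294
```

```bash
cat >> h.py <<'E'
AX=np.array([0.6368,-0.0483]); YAW=np.radians(14.2)
def mk(x,zhint):
    x=np.array(x,float);x/=np.linalg.norm(x);z=np.array(zhint,float);z-=x*(x@z);z/=np.linalg.norm(z);return np.stack([x,np.cross(z,x),z],1)
def rel(st,T,Rg):
    s,Rt,t=st
    return np.round(Rt.T@(np.array(T)-t),4),np.round(R.from_matrix(Rt.T@Rg).as_rotvec(),4)
def down(yaw): # tool pointing down, tool z along yaw
    return mk([0,0,-1],[np.cos(yaw),np.sin(yaw),0])
def viewpose(P,az,el,dist):
    d=np.array([np.cos(az)*np.cos(el),np.sin(az)*np.cos(el),-np.sin(el)])
    p=el+np.radians(18.78); f=np.array([np.cos(az),np.sin(az),0])
    x=f*np.cos(p)+np.array([0,0,-np.sin(p)]); Rg=mk(x,[0,0,1])
    M=cams.camera_params('wrist')['mount']
    return np.array(P)-d*dist-Rg@M[:3,3],Rg
E
python3 - <<'E'
from h import *
st=pose()
print(np.degrees(np.arctan2(st[1][1,2],st[1][0,2])),st[1])
T,Rg=viewpose([*AX,.212],YAW,np.radians(22),.30)
print(T,Rg,rel(st,T,Rg))
# via: down orientation at yaw
print(rel(st,[.45,.2,.3],Rg))
E
```

```text
-20.21546925274469 [[ 3.38502535e-05  3.45551569e-01  9.38399761e-01]
 [ 1.63268658e-04  9.38399748e-01 -3.45551569e-01]
 [-9.99999986e-01  1.64908278e-04 -2.46526716e-05]]
[ 0.54898719 -0.06997555  0.27132928] [[ 7.34086410e-01 -2.45307386e-01  6.33199360e-01]
 [ 1.85752418e-01  9.69445350e-01  1.60224070e-01]
 [-6.53156323e-01  1.38777878e-17  7.57223096e-01]] (array([-0.0742, -0.451 ,  0.5393]), array([-0.5629, -0.8324,  0.2576]))
(array([-0.1028, -0.2319,  0.3532]), array([-0.5629, -0.8324,  0.2576]))
```

drive_tool(moves=[[[-0.06, -0.05, 0.07, 0, 0, 0, 0], [-0.1, -0.09, 0.13, -0.1, -0.15, 0.05, 0], [-0.12, -0.13, 0.19, -0.2, -0.3, 0.1, 0], [-0.12, -0.17, 0.25, -0.3, -0.45, 0.15, 0], [-0.12, -0.21, 0.31, -0.4, -0.6, 0.2, 0]]])

```text
clock: 1.48
tcp_pos: [0.3662, 0.3066, 0.3104]
orientation: [0.89, 0.01, 0.452, 0.054]
wrist_force: [0.5, 0.2, 0.6]
finger_gap: 0.0855
```

Run:
```python
from h import *
st=pose();print(st[0]['joint_pos'],st[2])
T,Rg=viewpose([*AX,.212],YAW,np.radians(22),.30)
print(rel(st,T,Rg))
```

```text
[ 0.75643265 -0.34696003 -0.53536589  0.82800908 -0.33015708  0.59610604] [0.36620531 0.30656439 0.31037101]
(array([ 0.098 , -0.3926,  0.1129]), array([-0.1636, -0.2199,  0.0593]))
```

drive_tool(moves=[[[0.01, -0.06, 0.02, -0.05, -0.07, 0.02, 0], [0.03, -0.12, 0.04, -0.1, -0.15, 0.04, 0], [0.05, -0.18, 0.07, -0.16, -0.22, 0.06, 0], [0.06, -0.24, 0.09, -0.16, -0.22, 0.06, 0], [0.07, -0.3, 0.11, -0.16, -0.22, 0.06, 0]]])

```text
clock: 2.1
tcp_pos: [0.5016, 0.059, 0.2995]
orientation: [0.931, -0.042, 0.344, 0.115]
wrist_force: [2.2, 0.8, 0.5]
finger_gap: 0.0856
```

Run:
```python
from h import *
st=pose();print(st[0]['joint_pos'],st[2])
T,Rg=viewpose([*AX,.212],YAW,np.radians(22),.30)
print(rel(st,T,Rg))
```

```text
[-0.33104014 -0.53444009 -0.81969705  0.51164644  0.42811141 -0.39956052] [0.50158479 0.05895841 0.29948977]
(array([ 0.029 , -0.1363, -0.0113]), array([-0.0025,  0.0033,  0.0003]))
```

drive_tool(moves=[[[0.0, -0.06, -0.01, 0, 0, 0, 0], [0.01, -0.11, -0.01, 0, 0, 0, 0], [0.029, -0.136, -0.011, 0, 0, 0, 0], [0.029, -0.136, -0.011, 0, 0, 0, 0], [0.029, -0.136, -0.011, 0, 0, 0, 0]]])

```text
clock: 2.72
tcp_pos: [0.5486, -0.0686, 0.2718]
orientation: [0.931, -0.041, 0.345, 0.116]
wrist_force: [-0.5, 0.7, 0.5]
finger_gap: 0.0852
```

Run:
```python
from h import *
st=pose();print(st[0]['joint_pos'],st[2])
im=cams.read_camera("wrist");c=cam("wrist",st)
np.savez("v1.npz",im=im,R=st[1],t=st[2])
for k in ["collar_mid","bar_end","knob_top"]:
    for r in finder.regions_of("wrist",k)[:4]: print(k,round(r['conf'],2),r['point'],r['pixels'].sum())
cv2.imwrite("pics/c1.png",im)
cv2.imwrite("pics/c2.png",cv2.resize(im[120:320,180:380],None,fx=3,fy=3,interpolation=cv2.INTER_CUBIC))
print(proj(c,[[*AX,.19],[*AX,.21],[*AX,.258]]))
```

```text
[-0.65355282 -0.30644001 -0.74664722  0.50475996  0.6379593  -0.68578425] [ 0.54862471 -0.06861446  0.27180243]
collar_mid 0.61 [273.2, 230.2] 2477
collar_mid 0.17 [278.2, 45.3] 7206
bar_end 0.55 [278.7, 226.1] 2791
knob_top 0.96 [275.7, 229.2] 4808
knob_top 0.24 [278.3, 145.5] 35984
[[277.0559552  189.05176165]
 [277.11176922 209.59210315]
 [277.26018588 263.23583149]]
```

View pics/c1.png

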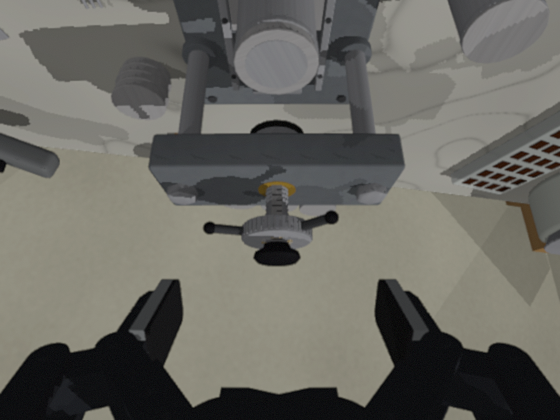

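View pics/c2.png

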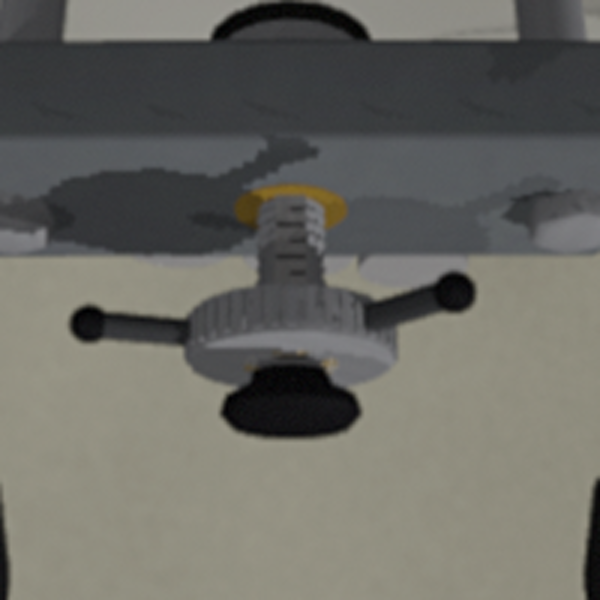

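```bash
cat > ov.py <<'E'
from h import *
def model(c,h,phi,ax=AX,yaw=YAW,off=np.zeros(3)):
    Ry=np.array([[np.cos(yaw),-np.sin(yaw)],[np.sin(yaw),np.cos(yaw)]])
    def W(p):
        p=np.atleast_2d(np.array(p,float));q=p.copy();q[:,:2]=p[:,:2]@Ry.T+ax;return q+off
    th=np.linspace(0,2*np.pi,73)
    circ=lambda r,z:np.c_[r*np.cos(th),r*np.sin(th),0*th+z]
    out={}
    out['bot']=proj(c,W(circ(.0305,.19+h)));out['top']=proj(c,W(circ(.0305,.19+h+.014)))
    out['head']=proj(c,W([[-.04,-.105,.19],[.04,-.105,.19],[.04,.105,.19],[-.04,.105,.19],[-.04,-.105,.19]]))
    out['knob']=proj(c,W(circ(.020,.19+.06)))
    for i in (1,-1): out[f'nut{i}']=proj(c,W(np.c_[circ(.009,.2)]+[0,i*.085,0]))
    for k in range(3):
        a=phi+k*2*np.pi/3-yaw
        out[f'ball{k}']=proj(c,W([[.057*np.cos(a),.057*np.sin(a),.197+h]]))
    return out
def draw(im,out,x0,y0,w,hh,s,fn,flip=True):
    b=cv2.resize(im[y0:y0+hh,x0:x0+w],None,fx=s,fy=s,interpolation=cv2.INTER_CUBIC)
    for k,p in out.items():
        q=((p-[x0,y0]+.5)*s).astype(int)
        if len(q)==1: cv2.circle(b,tuple(int(v) for v in q[0]),3,(0,0,255),-1)
        else: cv2.polylines(b,[q.reshape(-1,1,2)],False,(0,255,0),1)
    if flip:b=cv2.rotate(b,cv2.ROTATE_180)
    cv2.imwrite(fn,b)
E
python3 - <<'E'
from ov import *
d=np.load("v1.npz");c=cam("wrist",(None,d['R'],d['t']))
o=model(c,.033,np.radians(27.5))
for k in o: 
    if len(o[k])<8: print(k,o[k].round(1).tolist())
draw(d['im'],o,140,120,270,150,2.9,"pics/c3.png")
draw(d['im'],{},230,170,120,100,6,"pics/c4.png")
E
```

```text
head [[145.6, 168.2], [173.9, 206.7], [380.7, 205.8], [408.0, 167.0], [145.6, 168.2]]
ball0 [[290.5, 248.7]]
ball1 [[332.0, 214.3]]
ball2 [[210.1, 225.0]]
```

View pics/c3.png

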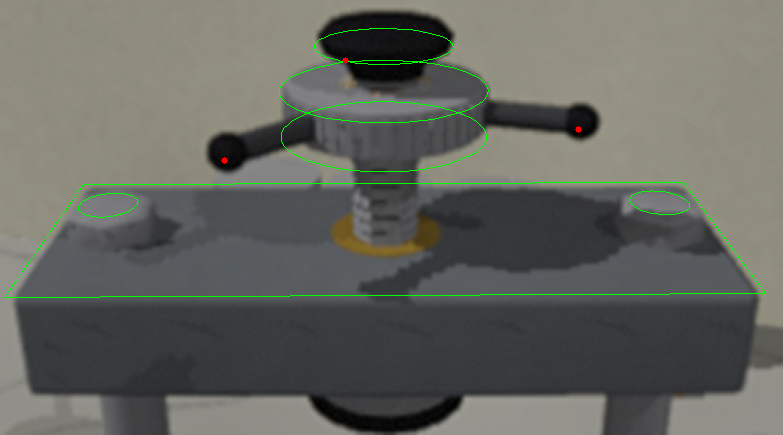

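View pics/c4.png

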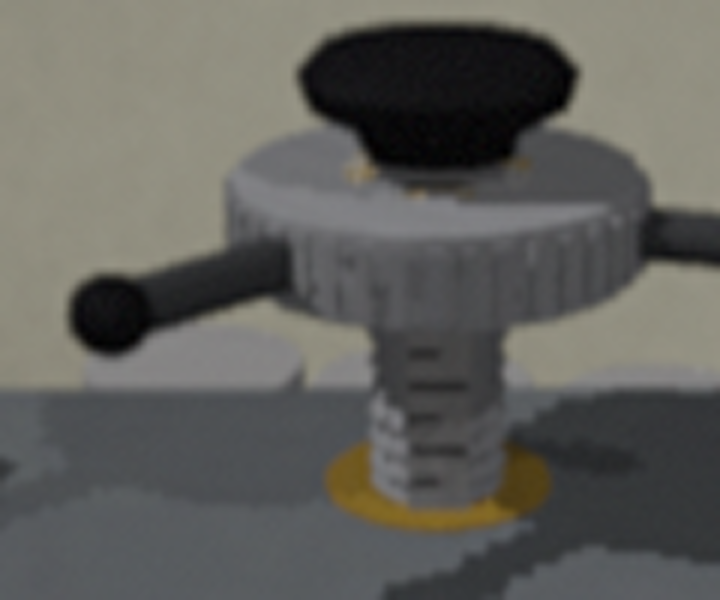

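```bash
cat > fit.py <<'E'
from ov import *
from scipy.optimize import least_squares
def fit(c,balls,head,ct,cb,lines=None,h0=.033,phi0=27.5,verbose=True):
    # balls: {k:(x,y)}, head: 4 corners order [-,-],[+,-],[+,+],[-,+]; ct,cb y of nearest rim at axis column
    def res(p):
        h,phi,off,rv=p[0],p[1],p[2:5],p[5:8]
        K,d,Rm,t=c; Rd=cv2.Rodrigues(rv)[0]; c2=(K,d,Rd@Rm,Rd@t)
        o=model(c2,h,phi,off=off)
        r=[]
        for k,v in balls.items(): r+=list(o[f'ball{k}'][0]-v)
        for i,v in head.items(): r+=list((o['head'][i]-v))
        # nearest rim point: rim extreme toward camera in y (min y, picture flipped)
        if ct: r.append(o['top'][:,1].min()-ct)
        if cb: r.append(o['bot'][:,1].min()-cb)
        if lines:
            C=-Rm.T@t; a=C[:2]-AX; a/=np.linalg.norm(a)
            for z,y in lines.items(): r.append(proj(c2,np.array([[*(AX+.01*a),.19+z]])+off)[0,1]-y)
        r+=list(off/.002)+list(rv/.005*0.7)
        return np.array(r)
    s=least_squares(res,[h0,np.radians(phi0)]+[0]*6,x_scale=[.01,.1]+[.01]*6)
    J=s.jac;cv=np.linalg.inv(J.T@J)
    print("h",s.x[0]*1e3,"+-",cv[0,0]**.5*1e3,"phi",np.degrees(s.x[1]),"off",s.x[2:5].round(4),"rv",s.x[5:].round(4));print(s.fun.round(1))
    return s.x
E
python3 - <<'E'
from fit import *
d=np.load("v1.npz");c=cam("wrist",(None,d['R'],d['t']))
A=lambda u,v:((783-u)/2.9+140-.5,(435-v)/2.9+120-.5)
B=lambda v:(600-v)/6+170-.5
x=fit(c,{1:A(226,152),2:A(582,121)},{0:A(757,298),1:A(687,185),2:A(80,186),3:A(17,298)},B(240),B(330),{.005:B(483),.01:B(452),.015:B(417),.02:B(387),.025:B(354)})
x=fit(c,{1:A(226,152),2:A(582,121)},{0:A(757,298),1:A(687,185),2:A(80,186),3:A(17,298)},None,None)
E
```

```text
h 36.19856175388437 +- 0.5414207159921777 phi 27.34796643106925 off [ 0.0021 -0.0001 -0.0017] rv [-0.0011  0.0001  0.0023]
[-0.5  0.6  0.9 -0.1 -2.2  0.9  1.5  0.4 -2.4  0.3  2.6  0.3  0.7 -1.2
 -0.1 -0.1 -0.7 -0.4 -0.5  1.1 -0.  -0.9 -0.2  0.   0.3]
h 36.44424701020415 +- 0.770332889773199 phi 27.36144001638728 off [ 0.0021 -0.0001 -0.002 ] rv [-0.0008  0.0001  0.0023]
[-0.5  0.4  0.9 -0.3 -2.1  0.4  1.5 -0.  -2.5 -0.1  2.6 -0.2  1.  -0.
 -1.  -0.1  0.   0.3]
```

```bash
sed -i 's/AX=np.array(\[0.6368/AX=np.array([0.6375/' h.py
python3 - <<'E'
from h import *
st=pose()
Rg=down(YAW)
a=np.radians(192)
p=[*(AX+.05*np.array([np.cos(a),np.sin(a)])),.30]
print(p,rel(st,p,Rg))
E
```

```text
[np.float64(0.5885926199633097), np.float64(-0.05869558454088798), 0.3] (array([ 0.0133, -0.0005,  0.0472]), array([-5.000e-04,  8.633e-01, -4.000e-04]))
```

drive_tool(moves=[[[0.003, 0, 0.02, 0, 0.17, 0, 255], [0.006, 0, 0.04, 0, 0.34, 0, 255], [0.013, 0, 0.047, 0, 0.52, 0, 255], [0.013, 0, 0.047, 0, 0.7, 0, 255], [0.013, 0, 0.047, 0, 0.863, 0, 255]]])

```text
clock: 3.55
tcp_pos: [0.5888, -0.0573, 0.3022]
orientation: [0.701, -0.089, 0.702, 0.087]
wrist_force: [0.7, -1.6, 0.1]
finger_gap: 0.0003
```

Run:
```python
from h import *
st=pose();print(st[0]['joint_pos'],st[2],st[0]['finger_gap'])
Rg=down(YAW)
for a,z in((192,.27),(192,.226)):
    a=np.radians(a)
    p=[*(AX+.05*np.array([np.cos(a),np.sin(a)])),z]
    print(p,rel(st,p,Rg))
im=cams.read_camera("wrist");cv2.imwrite("pics/d1.png",im)
```

```text
[-0.23140221  0.34841073  0.35052149  1.57313406 -0.00219709 -0.48106213] [ 0.58884398 -0.05730901  0.30221175] 0.0002621534782895152
[np.float64(0.5885926199633097), np.float64(-0.05869558454088798), 0.27] (array([ 0.0322, -0.0012, -0.0005]), array([ 0.0018, -0.0012,  0.0018]))
[np.float64(0.5885926199633097), np.float64(-0.05869558454088798), 0.226] (array([ 0.0762, -0.0011, -0.0005]), array([ 0.0018, -0.0012,  0.0018]))
```

View pics/d1.png

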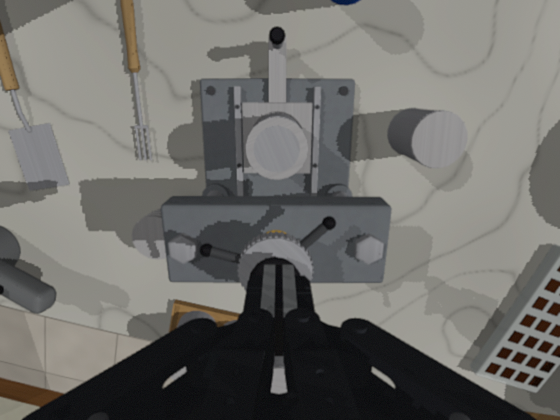

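drive_tool(moves=[[[0.03, -0.001, -0.001, 0, 0, 0, 255], [0.06, -0.001, -0.001, 0, 0, 0, 255], [0.088, -0.001, -0.001, 0, 0, 0, 255], [0.088, -0.001, -0.001, 0, 0, 0, 255], [0.088, -0.001, -0.001, 0, 0, 0, 255]]])

```text
clock: 4.22
tcp_pos: [0.5895, -0.0577, 0.2095]
orientation: [0.697, -0.088, 0.706, 0.089]
wrist_force: [0.5, 0.0, -0.2]
finger_gap: -0.0
```

```bash
cat > circ.py <<'E'
from h import *
import sys
def rows(a0,step,n=5,r=.051,z=.214):
    st=pose();Rg=down(YAW)
    d=st[2][:2]-AX; print("at",st[2].round(4),"press angle",round(np.degrees(np.arctan2(d[1],d[0])-YAW)%360,1),"r",np.hypot(*d).round(4),"F",st[0]['wrist_force'].round(1),"T",st[0]['ft_torque'].round(2),"j",st[0]['joint_pos'].round(2))
    for k in range(n):
        a=np.radians(a0+step*(k+1))+YAW
        p=[*(AX+r*np.array([np.cos(a),np.sin(a)])),z]
        s,w=rel(st,p,Rg); print(round(a0+step*(k+1)),s.round(3).tolist(),w.round(3).tolist())
if __name__=="__main__":
    rows(float(sys.argv[1]),float(sys.argv[2]),z=float(sys.argv[3]) if len(sys.argv)>3 else .214)
E
python3 circ.py 178 -18
```

```text
at [ 0.5895 -0.0577  0.2095] press angle 176.8 r 0.0489 F [ 0.5  0.  -0.2] T [ 0.02 -0.02 -0.02] j [-0.23  0.36  0.14  1.36 -0.   -0.48]
160 [-0.004, 0.015, 0.001] [0.004, -0.013, -0.003]
142 [-0.004, 0.029, 0.009] [0.004, -0.013, -0.003]
124 [-0.005, 0.04, 0.02] [0.004, -0.013, -0.003]
106 [-0.005, 0.046, 0.035] [0.004, -0.013, -0.003]
88 [-0.005, 0.048, 0.051] [0.004, -0.013, -0.003]
```

drive_tool(moves=[[[-0.004, 0.015, 0.0, 0, -0.013, 0, 255], [-0.004, 0.029, 0.008, 0, -0.013, 0, 255], [-0.004, 0.04, 0.02, 0, -0.013, 0, 255], [-0.004, 0.047, 0.035, 0, -0.013, 0, 255], [-0.004, 0.049, 0.051, 0, -0.013, 0, 255]]])

```text
clock: 4.85
tcp_pos: [0.6279, 0.0038, 0.2128]
orientation: [0.701, -0.088, 0.702, 0.09]
wrist_force: [-0.7, 0.7, 0.7]
finger_gap: 0.0004
```

```bash
python3 circ.py 88 -20; python3 -c "
from h import *
im=cams.read_camera('top');cv2.imwrite('pics/e1.png',cv2.resize(im[110:270,230:390],None,fx=3.7,fy=3.7,interpolation=cv2.INTER_CUBIC))"
```

```text
at [0.6279 0.0038 0.2128] press angle 86.3 r 0.053 F [-0.7  0.7  0.7] T [-0.03  0.01  0.04] j [-0.12  0.42  0.24  1.39  0.   -0.38]
68 [-0.001, -0.006, 0.016] [0.005, 0.0, -0.003]
48 [-0.001, -0.015, 0.031] [0.005, 0.0, -0.003]
28 [-0.001, -0.029, 0.041] [0.005, 0.0, -0.003]
8 [-0.001, -0.046, 0.047] [0.005, 0.0, -0.003]
-12 [-0.001, -0.064, 0.046] [0.005, 0.0, -0.003]
```

View pics/e1.png

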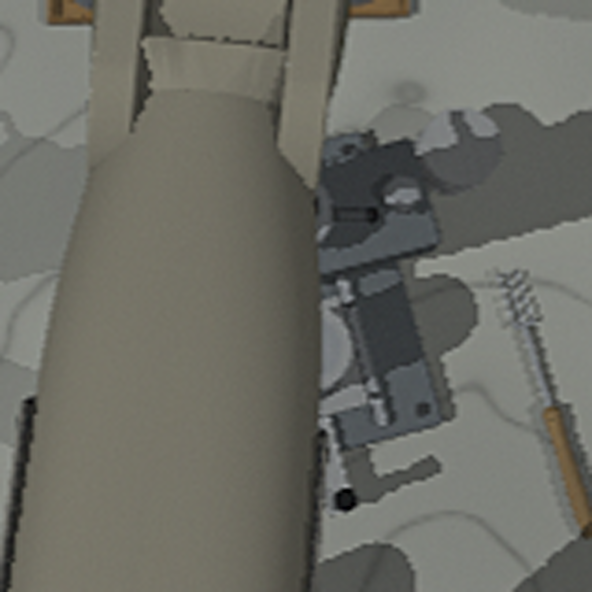

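```bash
python3 -c "
from h import *
im=cams.read_camera('wrist');cv2.imwrite('pics/e2.png',im)
im=cams.read_camera('scene');cv2.imwrite('pics/e3.png',cv2.resize(im[160:290,170:340],None,fx=4,fy=4,interpolation=cv2.INTER_CUBIC))"
```

```text
(no output)
```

View pics/e2.png

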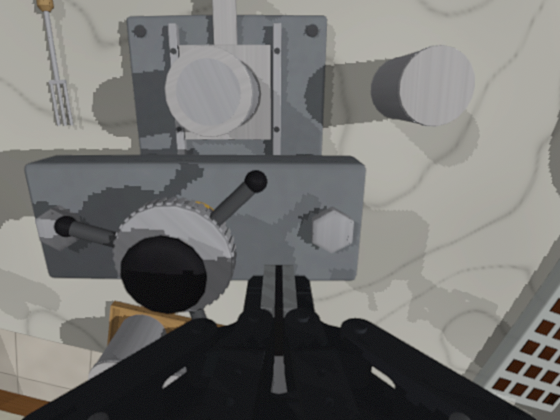

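View pics/e3.png

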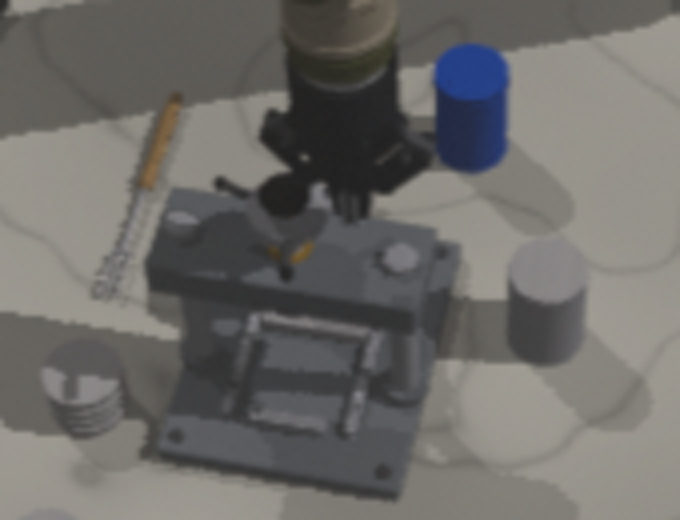

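```bash
python3 circ.py 85 -10 .214
```

```text
at [0.6276 0.0032 0.2121] press angle 86.7 r 0.0524 F [-0.2  0.4 -0.4] T [-0.02  0.04  0.07] j [-0.12  0.42  0.23  1.39  0.   -0.38]
75 [-0.002, -0.003, 0.01] [0.005, -0.001, -0.004]
65 [-0.002, -0.006, 0.018] [0.005, -0.001, -0.004]
55 [-0.002, -0.011, 0.026] [0.005, -0.001, -0.004]
45 [-0.002, -0.016, 0.033] [0.005, -0.001, -0.004]
35 [-0.002, -0.023, 0.039] [0.005, -0.001, -0.004]
```

drive_tool(moves=[[[-0.002, -0.003, 0.01, 0, 0, 0, 255], [-0.002, -0.006, 0.018, 0, 0, 0, 255], [-0.002, -0.011, 0.026, 0, 0, 0, 255], [-0.002, -0.016, 0.033, 0, 0, 0, 255], [-0.002, -0.023, 0.039, 0, 0, 0, 255]]])

```text
clock: 5.62
tcp_pos: [0.6715, -0.0097, 0.2139]
orientation: [0.701, -0.088, 0.702, 0.09]
wrist_force: [0.5, 0.6, 0.6]
finger_gap: -0.0
```

```bash
python3 circ.py 35 -10 .214; python3 -c "
from h import *
im=cams.read_camera('wrist');cv2.imwrite('pics/e4.png',im)"
```

```text
at [ 0.6715 -0.0097  0.2139] press angle 34.4 r 0.0514 F [0.5 0.6 0.6] T [ 0.02 -0.02 -0.01] j [-0.14  0.51  0.39  1.45  0.   -0.39]
25 [-0.0, -0.008, 0.004] [0.005, -0.001, -0.004]
15 [-0.0, -0.016, 0.007] [0.005, -0.001, -0.004]
5 [-0.0, -0.025, 0.008] [0.005, -0.001, -0.004]
-5 [-0.0, -0.034, 0.008] [0.005, -0.001, -0.004]
-15 [-0.0, -0.042, 0.007] [0.005, -0.001, -0.004]
```

View pics/e4.png

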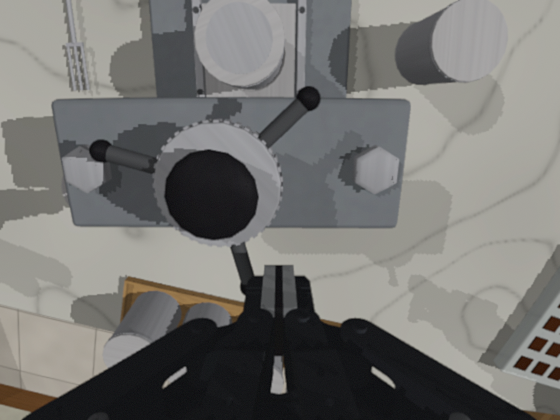

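drive_tool(moves=[[[0, -0.008, 0.004, 0, 0, 0, 255], [0, -0.016, 0.007, 0, 0, 0, 255], [0, -0.016, 0.007, 0, 0, 0, 255], [0, -0.016, 0.007, 0, 0, 0, 255], [0, -0.016, 0.007, 0, 0, 0, 255]]])

```text
clock: 6.3
tcp_pos: [0.6829, -0.0242, 0.2137]
orientation: [0.701, -0.088, 0.702, 0.09]
wrist_force: [-0.7, -0.0, 0.3]
finger_gap: 0.0
```

```bash
python3 circ.py 15 -10 .214; python3 -c "
from h import *
im=cams.read_camera('wrist');cv2.imwrite('pics/e5.png',im)"
```

```text
at [ 0.6829 -0.0242  0.2137] press angle 13.8 r 0.0514 F [-0.7 -0.   0.3] T [-0.02 -0.03 -0.03] j [-0.15  0.54  0.43  1.46  0.   -0.41]
5 [-0.0, -0.008, 0.001] [0.004, -0.001, -0.003]
-5 [-0.0, -0.017, 0.001] [0.004, -0.001, -0.003]
-15 [-0.0, -0.025, -0.001] [0.004, -0.001, -0.003]
-25 [-0.0, -0.034, -0.004] [0.004, -0.001, -0.003]
-35 [-0.0, -0.042, -0.008] [0.004, -0.001, -0.003]
```

View pics/e5.png

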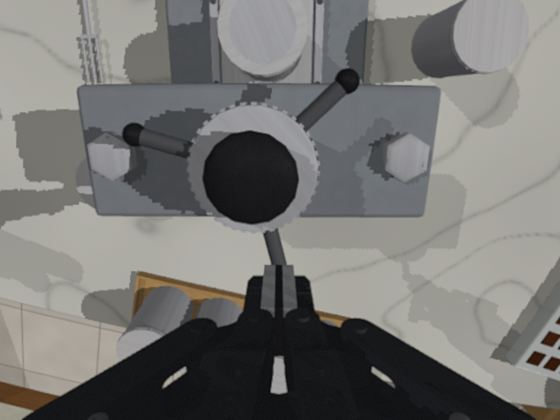

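Run:
```python
from ov import *
st=pose();c=cam("wrist",st)
Rt,t=st[1],st[2]
for x in (0,-.01,-.02,-.04): print(x,[proj(c,[t+Rt@np.array([x,0,z])])[0].round(1) for z in(-.011,0,.011)])
im=cams.read_camera('wrist')
for h in (.036,.020,.012):
    draw(im,model(c,h,np.radians(27.3)),60,60,420,260,1.9,f"pics/e6_{int(h*1e3)}.png",flip=False)
ct=cam('top');cs=cam('scene');print(proj(cs,[t])[0],proj(ct,[t])[0])
im=cams.read_camera('scene');cv2.imwrite('pics/e7.png',cv2.resize(im[160:260,190:310],None,fx=6,fy=6,interpolation=cv2.INTER_CUBIC))
```

```text
0 [array([279.6, 231.9]), array([279.6, 249.8]), array([279.6, 267.1])]
-0.01 [array([279.7, 239. ]), array([279.7, 257.7]), array([279.6, 275.7])]
-0.02 [array([279.8, 246.9]), array([279.7, 266.5]), array([279.7, 285.2])]
-0.04 [array([280. , 265.6]), array([280., 287.]), array([279.9, 307.4])]
[241.46185033 230.45958481] [297.36004486 151.21897313]
```

View pics/e6_36.png

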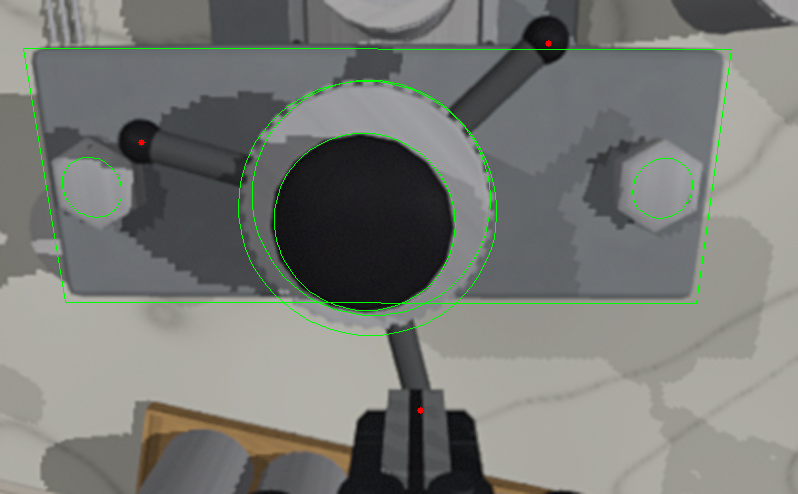

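View pics/e7.png

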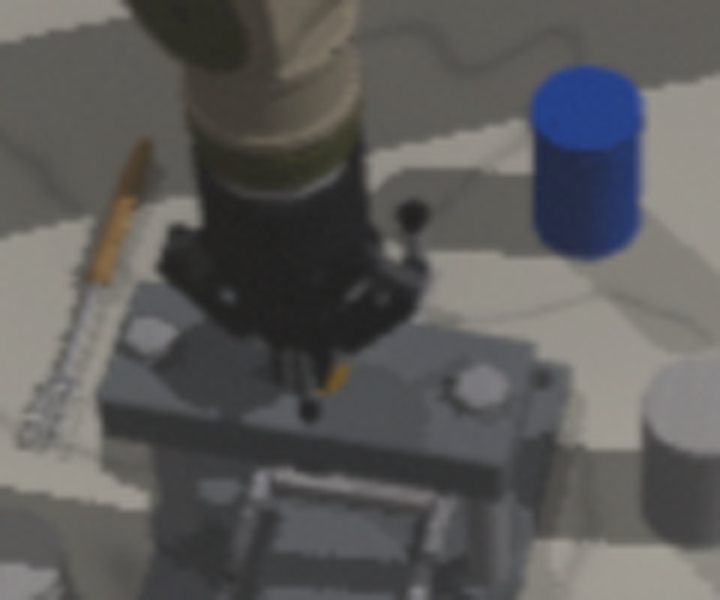

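Run:
```python
from ov import *
st=pose();Rt,t=st[1],st[2];c=cam('scene')
im=cams.read_camera('scene')
x0,y0,s=215,195,12
b=cv2.resize(im[y0:y0+50,x0:x0+60],None,fx=s,fy=s,interpolation=cv2.INTER_CUBIC)
for x,col in((0,(0,0,255)),(-.01,(0,128,255)),(-.02,(0,255,255)),(-.03,(0,255,0)),(-.04,(255,255,0))):
    for y in(-.007,.007):
        for z in(-.011,.011):
            p=proj(c,[t+Rt@np.array([x,y,z])])[0]; q=((p-[x0,y0]+.5)*s).astype(int);cv2.circle(b,(int(q[0]),int(q[1])),3,col,-1)
for k in range(3):
    a=np.radians(27.3+120*k);p=proj(c,[[AX[0]+.057*np.cos(a),AX[1]+.057*np.sin(a),.2333]])[0];q=((p-[x0,y0]+.5)*s).astype(int);cv2.circle(b,(int(q[0]),int(q[1])),5,(255,0,255),1)
cv2.imwrite('pics/e8.png',b)
```

```text
(no output)
```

View pics/e8.png

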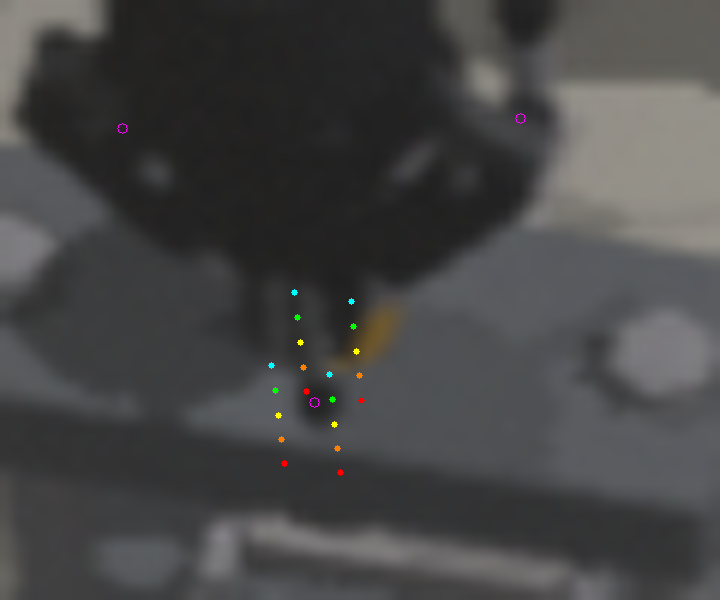

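```bash
cat > arc.py <<'E'
from h import *
import sys
# args: list of "pos,yaw,z" in press degrees ; prints rows
st=pose(); d=st[2][:2]-AX
yw=np.degrees(np.arctan2(st[1][1,2],st[1][0,2])-YAW)
print("at",st[2].round(4),"pos",round(np.degrees(np.arctan2(d[1],d[0])-YAW),1),"yaw",yw.round(1),"r",np.hypot(*d).round(4),"F",st[0]['wrist_force'].round(1),"T",st[0]['ft_torque'].round(2),"j6",st[0]['joint_pos'][5].round(2),"t",round(st[0]['clock'],2))
rr=.051
out=[]
for a in sys.argv[1:]:
    v=[float(q) for q in a.split(',')]
    r=v[3] if len(v)>3 else rr
    an=np.radians(v[0])+YAW
    s,w=rel(st,[*(AX+r*np.array([np.cos(an),np.sin(an)])),v[2]],down(np.radians(v[1])+YAW))
    out.append([*s.round(3).tolist(),*w.round(3).tolist(),255])
print("["+", ".join(str([float(x) if i<6 else 255 for i,x in enumerate(o)]) for o in out)+"]")
E
python3 arc.py 22,10,.214 32,20,.214 42,30,.214 46,40,.205 46,42,.195
```

```text
at [ 0.683  -0.0241  0.2137] pos 13.8 yaw 0.2 r 0.0515 F [-0.6  0.5 -0.3] T [-0.01  0.02 -0.04] j6 -0.41 t 6.5
[[-0.0, 0.007, -0.003, -0.17, -0.0, -0.003, 255], [-0.0, 0.015, -0.007, -0.345, 0.0, -0.003, 255], [-0.0, 0.022, -0.012, -0.52, 0.0, -0.003, 255], [0.009, 0.024, -0.014, -0.694, 0.0, -0.003, 255], [0.019, 0.024, -0.014, -0.729, 0.001, -0.003, 255]]
```

drive_tool(moves=[[[0, 0.007, -0.003, -0.17, 0, 0, 255], [0, 0.015, -0.007, -0.345, 0, 0, 255], [0, 0.022, -0.012, -0.52, 0, 0, 255], [0.009, 0.024, -0.014, -0.694, 0, 0, 255], [0.019, 0.024, -0.014, -0.729, 0, 0, 255]]])

```text
clock: 7.12
tcp_pos: [0.6635, -0.0041, 0.1948]
orientation: [0.624, -0.332, 0.623, 0.334]
wrist_force: [0.3, 0.4, -0.0]
finger_gap: -0.0001
```

```bash
python3 arc.py 48,44,.195 48,44,.187 48,44,.18 48,44,.18 48,44,.18
python3 - <<'E'
from ov import *
st=pose();Rt,t=st[1],st[2];c=cam('scene')
im=cams.read_camera('scene')
x0,y0,s=205,185,9
b=cv2.resize(im[y0:y0+60,x0:x0+80],None,fx=s,fy=s,interpolation=cv2.INTER_CUBIC)
cv2.imwrite('pics/f1.png',b)
im=cams.read_camera('wrist');cv2.imwrite('pics/f2.png',im)
E
```

```text
at [ 0.6635 -0.0041  0.1948] pos 45.4 yaw 42.0 r 0.0513 F [ 0.3  0.4 -0. ] T [ 0.05 -0.01 -0.01] j6 -1.11 t 7.12
[[-0.0, 0.002, -0.0, -0.034, 0.002, -0.002, 255], [0.008, 0.002, -0.0, -0.034, 0.002, -0.002, 255], [0.015, 0.002, -0.0, -0.034, 0.002, -0.002, 255], [0.015, 0.002, -0.0, -0.034, 0.002, -0.002, 255], [0.015, 0.002, -0.0, -0.034, 0.002, -0.002, 255]]
```

View pics/f1.png

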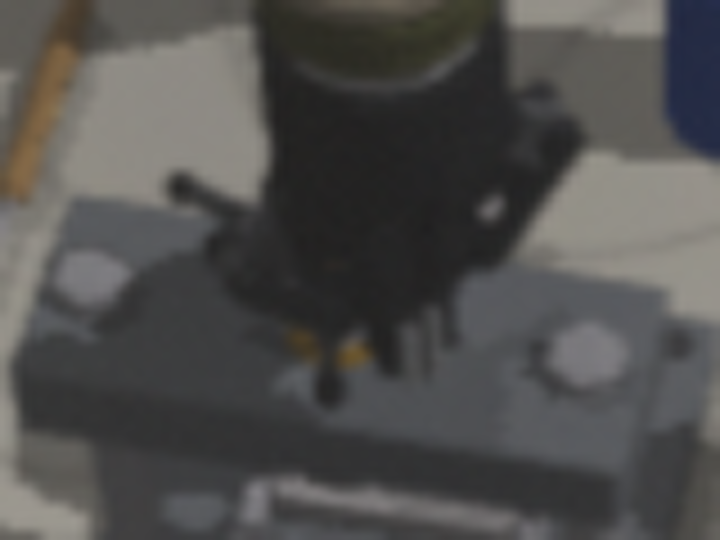

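View pics/f2.png

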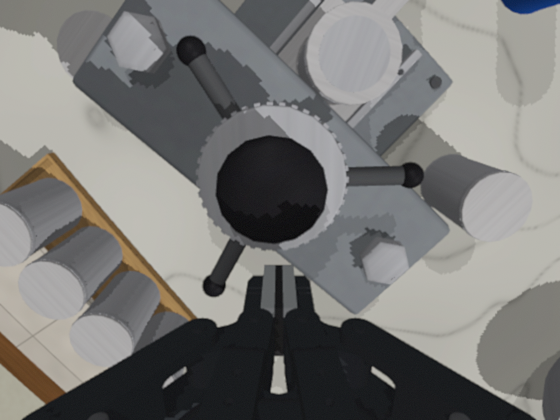

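drive_tool(moves=[[[0.004, 0.001, 0, -0.03, 0, 0, 255], [0.008, 0.002, 0, -0.03, 0, 0, 255], [0.012, 0.002, 0, -0.03, 0, 0, 255], [0.015, 0.002, 0, -0.03, 0, 0, 255], [0.015, 0.002, 0, -0.03, 0, 0, 255]]])

```text
clock: 7.85
tcp_pos: [0.6608, -0.003, 0.1779]
orientation: [0.618, -0.34, 0.62, 0.343]
wrist_force: [-0.8, -0.6, -0.7]
finger_gap: -0.0001
```

```bash
python3 arc.py 38,36,.18 29,28,.18 19,20,.18 9,10,.18 -1,0,.18
```

```text
at [ 0.6608 -0.003   0.1779] pos 48.5 yaw 43.6 r 0.0509 F [-0.8 -0.6 -0.7] T [-0.01 -0.02 -0.  ] j6 -1.14 t 7.85
[[-0.002, -0.009, 0.0, 0.133, 0.0, -0.005, 255], [-0.002, -0.017, -0.001, 0.272, -0.0, -0.005, 255], [-0.002, -0.026, -0.004, 0.412, -0.001, -0.005, 255], [-0.002, -0.033, -0.009, 0.586, -0.001, -0.005, 255], [-0.002, -0.04, -0.014, 0.761, -0.002, -0.005, 255]]
```

drive_tool(moves=[[[-0.002, -0.009, 0, 0.133, 0, 0, 255], [-0.002, -0.017, -0.001, 0.272, 0, 0, 255], [-0.002, -0.026, -0.004, 0.412, 0, 0, 255], [-0.002, -0.033, -0.009, 0.586, 0, 0, 255], [-0.002, -0.04, -0.014, 0.761, 0, 0, 255]]])

```text
clock: 8.48
tcp_pos: [0.6875, -0.0358, 0.1797]
orientation: [0.701, -0.084, 0.703, 0.087]
wrist_force: [-0.1, 2.3, 0.0]
finger_gap: 0.0001
```

```bash
python3 arc.py -11,-10,.18 -21,-20,.18 -31,-30,.18 -41,-40,.18 -51,-50,.18;python3 - <<'E'
from h import *
im=cams.read_camera('wrist');cv2.imwrite('pics/f3.png',im)
E
```

```text
at [ 0.6875 -0.0358  0.1797] pos -0.1 yaw -0.3 r 0.0515 F [-0.1  2.3  0. ] T [ 0.35  0.07 -0.01] j6 -0.41 t 8.47
[[-0.0, -0.01, -0.001, 0.169, -0.003, -0.005, 255], [-0.0, -0.018, -0.004, 0.344, -0.004, -0.004, 255], [-0.0, -0.026, -0.008, 0.518, -0.004, -0.004, 255], [-0.0, -0.033, -0.013, 0.693, -0.004, -0.004, 255], [-0.0, -0.04, -0.019, 0.867, -0.005, -0.003, 255]]
```

View pics/f3.png

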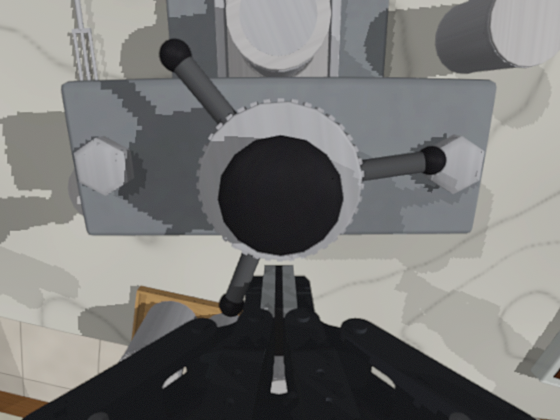

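drive_tool(moves=[[[0, -0.01, -0.001, 0.17, -0.003, -0.004, 255], [0, -0.018, -0.004, 0.344, -0.003, -0.004, 255], [0, -0.026, -0.008, 0.518, -0.004, -0.004, 255], [0, -0.033, -0.013, 0.693, -0.004, -0.004, 255], [0.001, -0.04, -0.019, 0.867, -0.004, -0.003, 255]]])

```text
clock: 9.15
tcp_pos: [0.6789, -0.08, 0.1786]
orientation: [0.672, 0.22, 0.672, -0.22]
wrist_force: [1.1, 2.1, -0.8]
finger_gap: -0.0
```

```bash
python3 arc.py -61,-60,.179 -71,-70,.179 -81,-80,.178 -91,-90,.178 -101,-100,.178
```

```text
at [ 0.6789 -0.08    0.1786] pos -51.6 yaw -50.5 r 0.0521 F [ 1.1  2.1 -0.8] T [ 0.41 -0.08 -0.02] j6 0.4 t 9.15
[[-0.0, -0.008, -0.002, 0.166, -0.0, -0.001, 255], [-0.0, -0.017, -0.004, 0.341, -0.0, -0.0, 255], [0.001, -0.025, -0.008, 0.515, -0.0, -0.0, 255], [0.001, -0.032, -0.013, 0.69, -0.0, -0.0, 255], [0.001, -0.038, -0.02, 0.864, -0.0, -0.0, 255]]
```

drive_tool(moves=[[[0, -0.009, -0.002, 0.17, 0, 0, 255], [0, -0.017, -0.004, 0.344, 0, 0, 255], [0.001, -0.025, -0.008, 0.518, 0, 0, 255], [0.001, -0.032, -0.013, 0.693, 0, 0, 255], [0.001, -0.039, -0.02, 0.867, 0, 0, 255]]])

```text
clock: 9.78
tcp_pos: [0.6402, -0.1003, 0.178]
orientation: [0.517, 0.483, 0.516, -0.483]
wrist_force: [1.9, -0.8, -1.3]
finger_gap: 0.0002
```

```bash
python3 arc.py -111,-110,.177 -121,-120,.177 -131,-130,.176 -141,-140,.176 -151,-150,.176
```

```text
at [ 0.6402 -0.1003  0.178 ] pos -101.2 yaw -100.4 r 0.052 F [ 1.9 -0.8 -1.3] T [-0.19 -0.31 -0.  ] j6 1.22 t 9.78
[[0.001, -0.009, -0.002, 0.168, 0.001, -0.002, 255], [0.001, -0.017, -0.004, 0.343, 0.0, -0.002, 255], [0.002, -0.025, -0.008, 0.517, 0.0, -0.002, 255], [0.002, -0.032, -0.013, 0.692, 0.0, -0.002, 255], [0.002, -0.039, -0.02, 0.866, -0.0, -0.002, 255]]
```

drive_tool(moves=[[[0.001, -0.009, -0.002, 0.17, 0, 0, 255], [0.001, -0.017, -0.004, 0.344, 0, 0, 255], [0.002, -0.025, -0.008, 0.518, 0, 0, 255], [0.002, -0.032, -0.013, 0.693, 0, 0, 255], [0.002, -0.039, -0.02, 0.867, 0, 0, 255]]])

```text
clock: 10.4
tcp_pos: [0.6, -0.0836, 0.1764]
orientation: [0.266, 0.656, 0.263, -0.655]
wrist_force: [1.2, -1.7, 0.2]
finger_gap: 0.0
```

```bash
python3 arc.py -161,-160,.176 -171,-170,.175 -181,-179,.175 -191,-187,.175 -201,-187,.175
```

```text
at [ 0.6    -0.0836  0.1764] pos -150.9 yaw -150.3 r 0.0515 F [ 1.2 -1.7  0.2] T [-0.27 -0.16  0.02] j6 2.1 t 10.4
[[0.0, -0.009, -0.001, 0.17, -0.001, -0.004, 255], [0.001, -0.018, -0.004, 0.345, -0.001, -0.004, 255], [0.001, -0.026, -0.008, 0.502, -0.001, -0.003, 255], [0.001, -0.033, -0.013, 0.641, -0.002, -0.003, 255], [0.001, -0.039, -0.019, 0.641, -0.002, -0.003, 255]]
```

drive_tool(moves=[[[0, -0.009, -0.001, 0.17, 0, -0.003, 255], [0.001, -0.018, -0.004, 0.345, 0, -0.003, 255], [0.001, -0.026, -0.008, 0.5, 0, -0.003, 255], [0.001, -0.033, -0.013, 0.62, 0, -0.003, 255], [0.001, -0.039, -0.019, 0.62, 0, -0.003, 255]]])

```text
clock: 11.02
tcp_pos: [0.5869, -0.0426, 0.1757]
orientation: [0.053, 0.706, 0.052, -0.704]
wrist_force: [0.8, -2.8, -0.9]
finger_gap: -0.0002
```

```bash
python3 arc.py -211,-186,.176 -221,-186,.175
python3 - <<'E'
from h import *
im=cams.read_camera('wrist');cv2.imwrite('pics/g1.png',im)
E
```

```text
at [ 0.5869 -0.0426  0.1757] pos 159.4 yaw -185.6 r 0.051 F [ 0.8 -2.8 -0.9] T [-0.39 -0.06 -0.04] j6 2.78 t 11.03
[[-0.0, -0.009, -0.003, 0.006, -0.002, -0.001, 255], [0.001, -0.016, -0.008, 0.006, -0.002, -0.001, 255]]
```

View pics/g1.png

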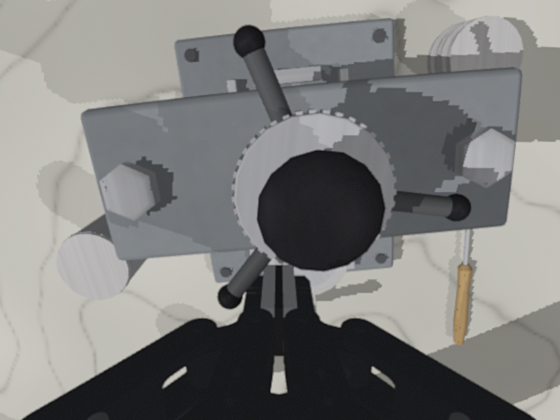

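```bash
python3 arc.py -211,-186,.175 -221,-186,.175 -232,-186,.175 -228,-184,.195 -226,-176,.212
```

```text
at [ 0.5868 -0.0415  0.1756] pos 158.1 yaw -185.5 r 0.0512 F [-0.1 -1.2  0.6] T [-0.24 -0.01 -0.05] j6 2.78 t 11.07
[[0.001, -0.008, -0.003, 0.008, -0.002, -0.0, 255], [0.001, -0.015, -0.008, 0.008, -0.002, -0.0, 255], [0.001, -0.023, -0.014, 0.008, -0.002, -0.0, 255], [-0.019, -0.02, -0.012, -0.027, -0.002, -0.0, 255], [-0.036, -0.019, -0.01, -0.167, -0.002, -0.0, 255]]
```

drive_tool(moves=[[[0.001, -0.008, -0.003, 0, 0, 0, 255], [0.001, -0.015, -0.008, 0, 0, 0, 255], [0.001, -0.023, -0.014, 0, 0, 0, 255], [-0.019, -0.02, -0.012, -0.03, 0, 0, 255], [-0.036, -0.019, -0.01, -0.16, 0, 0, 255]]])

```text
clock: 11.7
tcp_pos: [0.5936, -0.0199, 0.2117]
orientation: [0.111, 0.699, 0.112, -0.698]
wrist_force: [0.5, -1.2, 0.8]
finger_gap: -0.0002
```

```bash
python3 arc.py -226,-176,.212
python3 - <<'E'
from ov import *
st=pose();c=cam('wrist',st)
im=cams.read_camera('wrist');cv2.imwrite('pics/g2.png',im)
np.savez("v2.npz",im=im,R=st[1],t=st[2])
draw(im,model(c,.0303,np.radians(27.3-230)),60,0,460,320,1.7,"pics/g3.png",flip=False)
E
```

```text
at [ 0.5936 -0.0199  0.2117] pos 132.9 yaw -176.1 r 0.0523 F [ 0.5 -1.2  0.8] T [-0.03  0.03  0.04] j6 2.66 t 11.7
[[-0.0, 0.002, -0.0, -0.002, -0.002, 0.001, 255]]
```

View pics/g3.png

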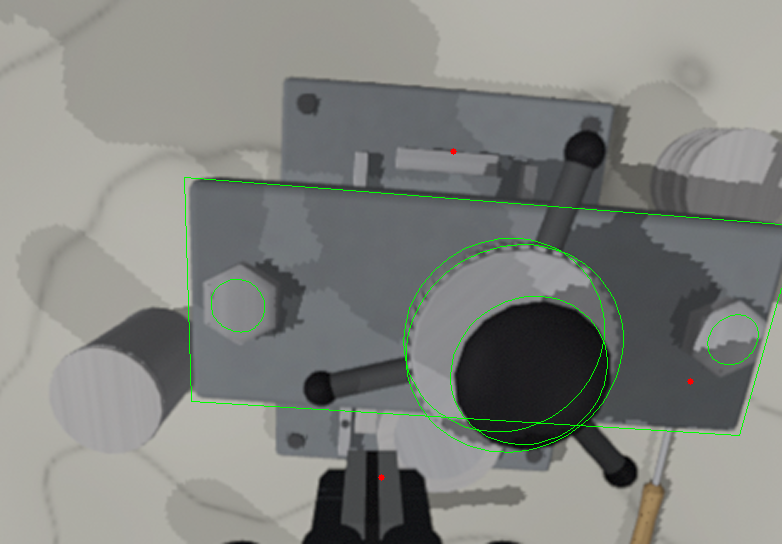

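```bash
cat > fb.py <<'E'
from ov import *
from scipy.optimize import least_squares
def fb(c,pts,phi0,h0=.03):
    pts=np.array(pts)
    def res(p):
        o=model(c,p[0],p[1],off=np.r_[p[2:4],0]); b=np.array([o[f'ball{k}'][0] for k in range(3)])
        D=np.linalg.norm(pts[:,None]-b[None],axis=2).argmin(1)
        return np.r_[(pts-b[D]).ravel(),p[2:4]/.003]
    best=None
    for f in range(0,120,10):
        s=least_squares(res,[h0,np.radians(phi0+f),0,0],x_scale=[.01,.1,.01,.01])
        if best is None or s.cost<best.cost:best=s
    print("h",best.x[0]*1e3,"phi mod120",np.degrees(best.x[1])%120,"press-mod",(np.degrees(best.x[1]-YAW))%120,best.x[2:4],best.fun.round(1))
E
python3 - <<'E'
from fb import *
d=np.load("v2.npz");c=cam("wrist",(None,d['R'],d['t']))
fb(c,[(404.1,88.2),(248.2,228.2),(424.7,277)],0)
E
```

```text
h 29.830375665163135 phi mod120 1.3022052341247385 press-mod 107.10220523412474 [-8.15247495e-05 -1.65232312e-04] [ 0.1 -0.  -0.   0.2 -0.1 -0.1 -0.  -0.1]
```

```bash
python3 arc.py 137,-166,.212 137,-156,.212 137,-146,.212 137,-136,.212 137,-126,.212
```

```text
at [ 0.5944 -0.0202  0.2144] pos 132.7 yaw -175.9 r 0.0514 F [ 0.7 -0.6  1.8] T [-0.03 -0.02 -0.03] j6 2.65 t 11.75
[[0.002, 0.003, 0.003, -0.172, -0.005, -0.001, 255], [0.002, 0.003, 0.003, -0.346, -0.005, -0.001, 255], [0.002, 0.003, 0.003, -0.521, -0.004, -0.002, 255], [0.002, 0.003, 0.003, -0.696, -0.004, -0.002, 255], [0.002, 0.003, 0.003, -0.87, -0.004, -0.002, 255]]
```

drive_tool(moves=[[[0.002, 0.003, 0.003, -0.18, -0.004, 0, 255], [0.002, 0.003, 0.003, -0.36, -0.004, 0, 255], [0.002, 0.003, 0.003, -0.54, -0.004, 0, 255], [0.002, 0.003, 0.003, -0.72, -0.004, 0, 255], [0.002, 0.003, 0.003, -0.9, -0.004, 0, 255]]])

```text
clock: 12.38
tcp_pos: [0.5924, -0.023, 0.2117]
orientation: [0.407, 0.579, 0.406, -0.578]
wrist_force: [-0.6, -0.3, -0.6]
finger_gap: 0.0003
```

```bash
python3 arc.py 137,-116,.212 137,-106,.212 137,-96,.212 137,-92,.195 137,-90,.178
```

```text
at [ 0.5924 -0.023   0.2117] pos 136.5 yaw -124.0 r 0.0517 F [-0.6 -0.3 -0.6] T [-0.01 -0.02 -0.03] j6 1.74 t 12.38
[[-0.0, 0.001, 0.001, -0.14, 0.0, -0.001, 255], [-0.0, 0.001, 0.001, -0.314, 0.0, -0.001, 255], [-0.0, 0.001, 0.001, -0.489, 0.0, -0.001, 255], [0.017, 0.001, 0.001, -0.558, 0.0, -0.001, 255], [0.034, 0.001, 0.001, -0.593, 0.0, -0.001, 255]]
```

drive_tool(moves=[[[0, 0.001, 0.001, -0.17, 0, 0, 255], [0, 0.001, 0.001, -0.34, 0, 0, 255], [0.005, 0.001, 0.001, -0.5, 0, 0, 255], [0.02, 0.001, 0.001, -0.6, 0, 0, 255], [0.037, 0.001, 0.001, -0.61, 0, 0, 255]]])

```text
clock: 13.0
tcp_pos: [0.5932, -0.0233, 0.174]
orientation: [0.562, 0.43, 0.562, -0.429]
wrist_force: [0.2, -0.1, -0.4]
finger_gap: -0.0001
```

```bash
python3 arc.py 128,-90,.173 116,-90,.173 103,-90,.173 90,-90,.172 77,-90,.172
```

```text
at [ 0.5932 -0.0233  0.174 ] pos 136.3 yaw -89.0 r 0.0509 F [ 0.2 -0.1 -0.4] T [ 0.   -0.02  0.04] j6 1.13 t 13.0
[[0.001, 0.006, -0.005, 0.017, -0.001, -0.001, 255], [0.001, 0.015, -0.01, 0.017, -0.001, -0.001, 255], [0.001, 0.026, -0.014, 0.017, -0.001, -0.001, 255], [0.002, 0.037, -0.015, 0.017, -0.001, -0.001, 255], [0.002, 0.048, -0.014, 0.017, -0.001, -0.001, 255]]
```

drive_tool(moves=[[[0.001, 0.006, -0.005, 0.01, 0, 0, 255], [0.001, 0.015, -0.01, 0.01, 0, 0, 255], [0.001, 0.026, -0.014, 0.01, 0, 0, 255], [0.002, 0.037, -0.015, 0.01, 0, 0, 255], [0.002, 0.048, -0.014, 0.01, 0, 0, 255]]])

```text
clock: 13.62
tcp_pos: [0.6367, 0.0034, 0.1722]
orientation: [0.56, 0.433, 0.559, -0.432]
wrist_force: [-2.9, -0.4, -0.7]
finger_gap: 0.0002
```

```bash
python3 arc.py 64,-98,.171 52,-107,.171 40,-117,.171 28,-127,.171 16,-137,.17
```

```text
at [0.6367 0.0034 0.1722] pos 76.7 yaw -89.6 r 0.0517 F [-2.9 -0.4 -0.7] T [-0.1   0.39 -0.01] j6 1.19 t 13.62
[[0.001, 0.01, 0.004, 0.147, -0.001, -0.001, 255], [0.001, 0.019, 0.01, 0.304, -0.001, -0.001, 255], [0.001, 0.027, 0.018, 0.478, -0.001, -0.001, 255], [0.001, 0.033, 0.027, 0.653, -0.001, -0.001, 255], [0.002, 0.037, 0.036, 0.827, -0.001, -0.001, 255]]
```

drive_tool(moves=[[[0.001, 0.01, 0.004, 0.15, 0, 0, 255], [0.001, 0.019, 0.01, 0.3, 0, 0, 255], [0.001, 0.027, 0.018, 0.478, 0, 0, 255], [0.001, 0.033, 0.027, 0.653, 0, 0, 255], [0.002, 0.037, 0.036, 0.827, 0, 0, 255]]])

```text
clock: 14.25
tcp_pos: [0.6816, -0.0219, 0.1699]
orientation: [0.336, 0.622, 0.338, -0.622]
wrist_force: [-3.5, 0.8, 0.9]
finger_gap: -0.0001
```

```bash
python3 arc.py 4,-147,.17 -8,-157,.17 -20,-167,.17 -32,-177,.17 -44,-186,.169
```

```text
at [ 0.6816 -0.0219  0.1699] pos 16.7 yaw -137.3 r 0.0514 F [-3.5  0.8  0.9] T [ 0.08  0.74 -0.04] j6 2.0 t 14.25
[[-0.0, 0.009, 0.006, 0.169, -0.001, 0.002, 255], [-0.0, 0.017, 0.014, 0.344, -0.001, 0.002, 255], [-0.0, 0.023, 0.023, 0.518, -0.001, 0.002, 255], [-0.0, 0.027, 0.033, 0.693, -0.001, 0.002, 255], [0.001, 0.028, 0.043, 0.85, -0.001, 0.002, 255]]
```

drive_tool(moves=[[[0, 0.009, 0.006, 0.17, 0, 0, 255], [0, 0.017, 0.014, 0.344, 0, 0, 255], [0, 0.023, 0.023, 0.518, 0, 0, 255], [0, 0.027, 0.033, 0.693, 0, 0, 255], [0.001, 0.028, 0.043, 0.85, 0, 0, 255]]])

```text
clock: 14.88
tcp_pos: [0.6831, -0.073, 0.1689]
orientation: [0.048, 0.706, 0.05, -0.705]
wrist_force: [1.4, 1.9, 0.8]
finger_gap: -0.0001
```

```bash
python3 arc.py -52,-186,.17 -48,-186,.19 -48,-180,.207 -48,-170,.207 -48,-160,.207
```

```text
at [ 0.6831 -0.073   0.1689] pos -42.7 yaw -186.3 r 0.0519 F [1.4 1.9 0.8] T [ 0.27 -0.11  0.  ] j6 2.78 t 14.88
[[-0.001, 0.006, 0.006, -0.005, -0.002, 0.003, 255], [-0.021, 0.003, 0.004, -0.005, -0.002, 0.003, 255], [-0.038, 0.003, 0.004, -0.11, -0.002, 0.003, 255], [-0.038, 0.003, 0.004, -0.284, -0.002, 0.002, 255], [-0.038, 0.003, 0.004, -0.459, -0.003, 0.002, 255]]
```

drive_tool(moves=[[[-0.01, 0.001, 0.001, 0, 0, 0, 255], [-0.025, 0.001, 0.001, -0.01, 0, 0, 255], [-0.038, 0, 0, -0.11, 0, 0, 255], [-0.038, 0, 0, -0.29, 0, 0, 255], [-0.038, 0, 0, -0.47, 0, 0, 255]]])

```text
clock: 15.5
tcp_pos: [0.6841, -0.0728, 0.2089]
orientation: [0.214, 0.675, 0.215, -0.672]
wrist_force: [0.5, 1.0, 0.2]
finger_gap: 0.0
```

```bash
python3 arc.py -20,-150,.207 0,-140,.207 20,-130,.207 40,-120,.207 60,-110,.207
python3 - <<'E'
from ov import *
st=pose()
im=cams.read_camera('wrist');cv2.imwrite('pics/g4.png',im)
np.savez("v3.npz",im=im,R=st[1],t=st[2])
E
```

```text
at [ 0.6841 -0.0728  0.2089] pos -42.0 yaw -158.9 r 0.0526 F [0.5 1.  0.2] T [-0.01  0.    0.01] j6 2.3 t 15.5
[[0.002, -0.013, -0.015, -0.155, -0.005, -0.001, 255], [0.002, -0.029, -0.024, -0.329, -0.005, -0.001, 255], [0.002, -0.046, -0.027, -0.504, -0.005, -0.002, 255], [0.002, -0.063, -0.024, -0.678, -0.005, -0.002, 255], [0.002, -0.079, -0.016, -0.853, -0.005, -0.002, 255]]
```

View pics/g4.png

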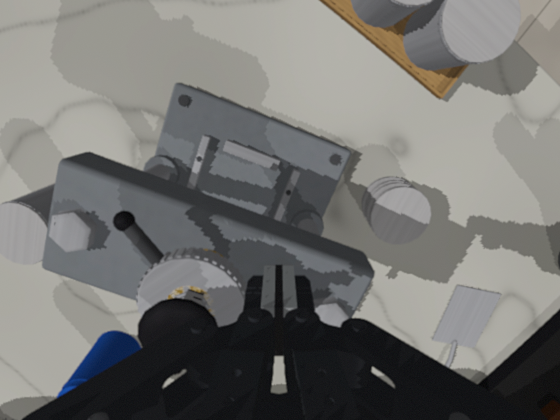

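drive_tool(moves=[[[0.002, -0.013, -0.015, -0.17, 0, 0, 255], [0.002, -0.029, -0.024, -0.35, 0, 0, 255], [0.002, -0.046, -0.027, -0.53, 0, 0, 255], [0.002, -0.063, -0.024, -0.71, 0, 0, 255], [0.002, -0.079, -0.016, -0.89, 0, 0, 255]]])

```text
clock: 16.18
tcp_pos: [0.6513, 0.0017, 0.2079]
orientation: [0.487, 0.515, 0.486, -0.511]
wrist_force: [1.2, -0.5, 0.8]
finger_gap: -0.0002
```

```bash
python3 arc.py 80,-98,.207 82,-88,.207 82,-78,.207 82,-68,.207 82,-57,.207
```

```text
at [0.6513 0.0017 0.2079] pos 60.3 yaw -107.2 r 0.0518 F [ 1.2 -0.5  0.8] T [-0.02 -0.02 -0.09] j6 1.5 t 16.18
[[0.001, -0.018, 0.0, -0.161, -0.002, -0.006, 255], [0.001, -0.019, 0.0, -0.336, -0.002, -0.006, 255], [0.001, -0.019, 0.0, -0.51, -0.001, -0.006, 255], [0.001, -0.019, 0.0, -0.685, -0.001, -0.006, 255], [0.001, -0.019, 0.0, -0.877, -0.0, -0.006, 255]]
```

drive_tool(moves=[[[0, -0.018, 0, -0.18, 0, 0, 255], [0, -0.019, 0, -0.36, 0, 0, 255], [0, -0.019, 0, -0.54, 0, 0, 255], [0, -0.019, 0, -0.72, 0, 0, 255], [0, -0.019, 0, -0.9, 0, 0, 255]]])

```text
clock: 16.8
tcp_pos: [0.633, 0.003, 0.2092]
orientation: [0.664, 0.25, 0.66, -0.247]
wrist_force: [-0.4, 0.5, 0.2]
finger_gap: 0.0002
```

drive_tool(moves=[[[0, 0, 0, -0.18, 0, 0, 255], [0, 0, 0, -0.36, 0, 0, 255], [0, 0, 0, -0.54, 0, 0, 255], [0, 0, 0, -0.72, 0, 0, 255], [0, 0, 0, -0.9, 0, 0, 255]]])

```text
clock: 17.42
tcp_pos: [0.6337, 0.0033, 0.2106]
orientation: [0.707, -0.066, 0.701, 0.067]
wrist_force: [-0.2, 0.2, -0.2]
finger_gap: 0.0001
```

```bash
python3 arc.py 82,6,.207 82,16,.207 82,26,.205 82,35,.187 82,37,.168
python3 - <<'E'
from ov import *
st=pose()
im=cams.read_camera('wrist');cv2.imwrite('pics/g5.png',im)
np.savez("v3.npz",im=im,R=st[1],t=st[2])
E
```

```text
at [0.6337 0.0033 0.2106] pos 80.0 yaw -3.5 r 0.0517 F [-0.2  0.2 -0.2] T [0.04 0.04 0.01] j6 -0.31 t 17.43
[[0.004, -0.001, -0.002, -0.165, 0.009, 0.0, 255], [0.004, -0.001, -0.002, -0.34, 0.009, 0.001, 255], [0.006, -0.001, -0.002, -0.514, 0.009, 0.002, 255], [0.024, -0.001, -0.002, -0.671, 0.009, 0.003, 255], [0.042, -0.001, -0.002, -0.706, 0.009, 0.003, 255]]
```

View pics/g5.png

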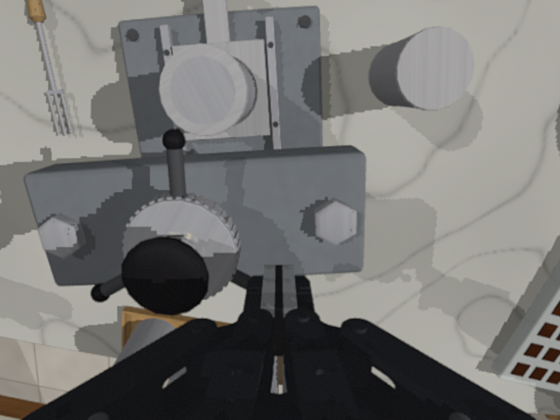

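Run:
```python
from fb import *
d=np.load("v3.npz");c=cam("wrist",(None,d['R'],d['t']))
fb(c,[(174.3,139.8),(100,293)],0)
draw(d['im'],model(c,.026,np.radians(54+14.2)),60,60,340,260,2.2,"pics/g6.png",flip=False)
```

```text
h 26.483511655123465 phi mod120 69.55615803858572 press-mod 55.356158038585725 [-0.00068003  0.00011869] [ 0.  -0.1 -0.   0.  -0.2  0. ]
```

View pics/g6.png

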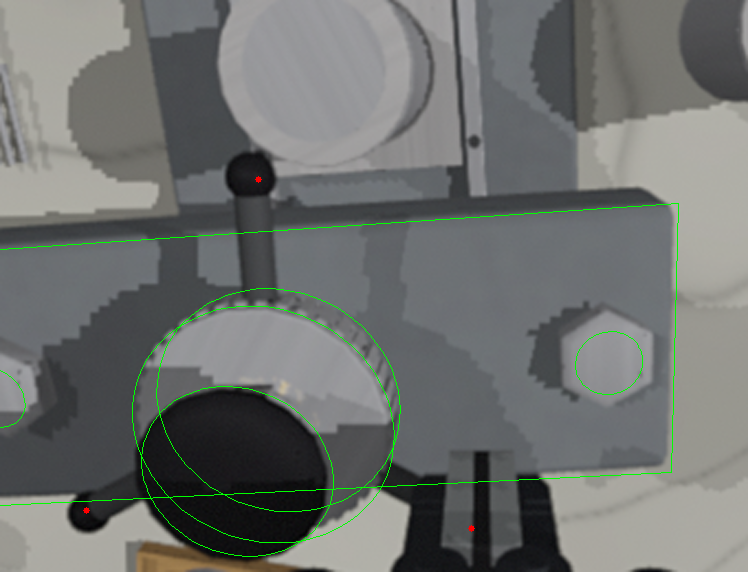

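drive_tool(moves=[[[0.004, -0.001, -0.008, -0.17, 0.009, 0, 255], [0.004, -0.001, -0.008, -0.34, 0.009, 0, 255], [0.006, -0.001, -0.008, -0.52, 0.009, 0, 255], [0.024, -0.001, -0.008, -0.68, 0.009, 0, 255], [0.043, -0.001, -0.008, -0.7, 0.009, 0, 255]]])

```text
clock: 18.1
tcp_pos: [0.6274, 0.0011, 0.1684]
orientation: [0.639, -0.306, 0.637, 0.303]
wrist_force: [-0.1, 0.1, -0.4]
finger_gap: -0.0001
```

```bash
python3 arc.py 76,36,.168 64,36,.168 52,36,.168 39,36,.168 26,30,.168
```

```text
at [0.6274 0.0011 0.1684] pos 87.4 yaw 36.9 r 0.0504 F [-0.1  0.1 -0.4] T [-0.03  0.01 -0.01] j6 -1.02 t 18.1
[[0.0, -0.007, 0.008, 0.015, 0.0, 0.004, 255], [0.0, -0.016, 0.013, 0.015, 0.0, 0.004, 255], [0.0, -0.026, 0.017, 0.015, 0.0, 0.004, 255], [0.001, -0.037, 0.019, 0.015, 0.0, 0.004, 255], [0.001, -0.048, 0.018, 0.12, 0.001, 0.004, 255]]
```

drive_tool(moves=[[[0, -0.007, 0.008, 0.01, 0, 0.004, 255], [0, -0.016, 0.013, 0.01, 0, 0.004, 255], [0, -0.026, 0.017, 0.01, 0, 0.004, 255], [0.001, -0.037, 0.019, 0.01, 0, 0.004, 255], [0.001, -0.048, 0.018, 0.12, 0, 0.004, 255]]])

```text
clock: 18.73
tcp_pos: [0.6769, -0.0151, 0.1677]
orientation: [0.656, -0.265, 0.655, 0.265]
wrist_force: [-1.3, 1.2, -0.4]
finger_gap: -0.0001
```

```bash
python3 arc.py 14,20,.167 2,10,.167 -10,0,.167 -22,-10,.166 -34,-20,.166
```

```text
at [ 0.6769 -0.0151  0.1677] pos 25.9 yaw 29.8 r 0.0515 F [-1.3  1.2 -0.4] T [0.21 0.3  0.02] j6 -0.91 t 18.73
[[0.001, -0.01, -0.002, 0.172, 0.002, 0.0, 255], [0.001, -0.02, -0.006, 0.346, 0.002, 0.0, 255], [0.001, -0.029, -0.012, 0.521, 0.002, -0.0, 255], [0.002, -0.036, -0.02, 0.695, 0.002, -0.0, 255], [0.002, -0.042, -0.029, 0.87, 0.002, -0.0, 255]]
```

drive_tool(moves=[[[0.001, -0.01, -0.002, 0.172, 0, 0, 255], [0.001, -0.02, -0.006, 0.346, 0, 0, 255], [0.001, -0.029, -0.012, 0.521, 0, 0, 255], [0.002, -0.036, -0.02, 0.695, 0, 0, 255], [0.002, -0.042, -0.029, 0.87, 0, 0, 255]]])

```text
clock: 19.35
tcp_pos: [0.6866, -0.0658, 0.166]
orientation: [0.707, 0.039, 0.705, -0.037]
wrist_force: [-0.0, 2.5, -0.2]
finger_gap: -0.0003
```

```bash
python3 arc.py -46,-30,.166 -57,-40,.166 -68,-50,.166 -79,-60,.165 -90,-70,.165
```

```text
at [ 0.6866 -0.0658  0.166 ] pos -33.8 yaw -20.4 r 0.0521 F [-0.   2.5 -0.2] T [ 0.36  0.01 -0.03] j6 -0.11 t 19.35
[[-0.0, -0.01, -0.005, 0.168, 0.003, -0.002, 255], [-0.0, -0.018, -0.01, 0.343, 0.003, -0.002, 255], [-0.0, -0.026, -0.016, 0.517, 0.003, -0.003, 255], [0.001, -0.032, -0.024, 0.692, 0.002, -0.003, 255], [0.001, -0.036, -0.033, 0.866, 0.002, -0.003, 255]]
```

drive_tool(moves=[[[0, -0.01, -0.005, 0.17, 0, 0, 255], [0, -0.018, -0.01, 0.343, 0, 0, 255], [0, -0.026, -0.016, 0.517, 0, 0, 255], [0.001, -0.032, -0.024, 0.692, 0, 0, 255], [0.001, -0.036, -0.033, 0.866, 0, 0, 255]]])

```text
clock: 19.98
tcp_pos: [0.6516, -0.099, 0.1654]
orientation: [0.626, 0.334, 0.622, -0.331]
wrist_force: [1.8, 0.3, -0.9]
finger_gap: -0.0001
```

```bash
python3 arc.py -101,-80,.165 -112,-90,.165 -122,-100,.165 -132,-110,.164 -142,-120,.164
```

```text
at [ 0.6516 -0.099   0.1654] pos -88.7 yaw -70.4 r 0.0526 F [ 1.8  0.3 -0.9] T [ 0.08 -0.25  0.01] j6 0.71 t 19.98
[[0.0, -0.01, -0.006, 0.168, 0.002, -0.006, 255], [0.0, -0.017, -0.012, 0.343, 0.002, -0.006, 255], [0.0, -0.024, -0.018, 0.517, 0.001, -0.007, 255], [0.001, -0.028, -0.026, 0.692, 0.001, -0.007, 255], [0.001, -0.032, -0.034, 0.866, 0.0, -0.007, 255]]
```

drive_tool(moves=[[[0, -0.01, -0.006, 0.17, 0, -0.006, 255], [0, -0.017, -0.012, 0.343, 0, -0.006, 255], [0, -0.024, -0.018, 0.517, 0, -0.006, 255], [0.001, -0.028, -0.026, 0.692, 0, -0.006, 255], [0.001, -0.032, -0.034, 0.866, 0, -0.006, 255]]])

```text
clock: 20.6
tcp_pos: [0.6074, -0.0899, 0.1648]
orientation: [0.426, 0.566, 0.424, -0.565]
wrist_force: [0.7, -0.9, 0.4]
finger_gap: -0.0003
```

```bash
python3 arc.py -152,-130,.164 -162,-140,.164 -162,-140,.19 -162,-130,.205  -162,-120,.205;python3 - <<'E'
from h import *
im=cams.read_camera('wrist');cv2.imwrite('pics/g7.png',im)
E
```

```text
at [ 0.6074 -0.0899  0.1648] pos -140.1 yaw -120.4 r 0.0513 F [ 0.7 -0.9  0.4] T [-0.26 -0.11 -0.  ] j6 1.58 t 20.6
[[0.001, -0.009, -0.005, 0.168, 0.0, -0.004, 255], [0.001, -0.017, -0.01, 0.342, -0.0, -0.004, 255], [-0.025, -0.016, -0.01, 0.342, -0.0, -0.004, 255], [-0.04, -0.016, -0.01, 0.168, 0.0, -0.004, 255], [-0.04, -0.016, -0.01, -0.006, 0.0, -0.004, 255]]
```

View pics/g7.png

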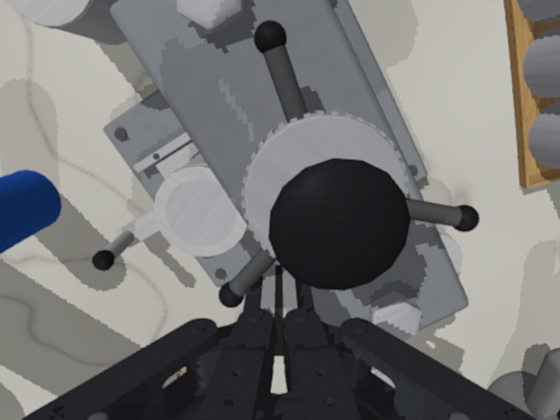

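Run:
```python
from fb import *
st=pose();im=cams.read_camera('wrist');c=cam("wrist",st);np.savez("v4.npz",im=im,R=st[1],t=st[2])
b=cv2.resize(im[0:330,210:490],None,fx=1,fy=1)
# refine ball centers: dark blob
g=cv2.cvtColor(im,cv2.COLOR_BGR2GRAY)
pts=[]
for (u,v) in[(270,36),(466,218),(231,294)]:
    w=g[v-20:v+21,u-20:u+21];cs=cv2.HoughCircles(cv2.resize(w,None,fx=4,fy=4,interpolation=cv2.INTER_CUBIC),cv2.HOUGH_GRADIENT,1,100,param1=80,param2=12,minRadius=36,maxRadius=80)
    print(cs)
    if cs is not None: q=cs[0][0];pts.append(((q[0]+.5)/4-.5+u-20,(q[1]+.5)/4-.5+v-20))
print(pts);fb(c,pts,0);fb(c,[(270,36),(466,218),(231.5,294)],0)
```

```text
[[[105.5  89.5  68.5]]]
[[[80.5 95.5 53.6]]]
[[[80.5 79.5 50.7]]]
[(np.float32(276.0), np.float32(38.0)), (np.float32(465.75), np.float32(221.5)), (np.float32(230.75), np.float32(293.5))]
h 20.84227893032519 phi mod120 92.4623733195339 press-mod 78.2623733195339 [-0.00015247 -0.00033424] [-0.   0.3  0.4 -0.1 -0.4 -0.3 -0.1 -0.1]
h 21.484793915937693 phi mod120 93.63273169862254 press-mod 79.43273169862255 [-0.00063825  0.00064058] [-0.4 -0.   0.2  0.5  0.2 -0.5 -0.2  0.2]
```

```bash
python3 arc.py -153,-130,.163 -166,-140,.163 -179,-150,.162 -192,-160,.162 -203,-170,.162
```

```text
at [ 0.6069 -0.0891  0.1649] pos -141.0 yaw -120.0 r 0.051 F [ 0.9 -0.1  0.2] T [-0.12 -0.07 -0.02] j6 1.57 t 20.7
[[0.002, -0.01, -0.005, 0.174, -0.0, -0.003, 255], [0.002, -0.018, -0.012, 0.349, -0.001, -0.003, 255], [0.003, -0.025, -0.021, 0.523, -0.001, -0.003, 255], [0.003, -0.03, -0.032, 0.698, -0.001, -0.003, 255], [0.003, -0.032, -0.041, 0.872, -0.002, -0.003, 255]]
```

drive_tool(moves=[[[0.002, -0.01, -0.005, 0.174, 0, -0.003, 255], [0.002, -0.018, -0.012, 0.349, 0, -0.003, 255], [0.003, -0.025, -0.021, 0.523, 0, -0.003, 255], [0.003, -0.03, -0.032, 0.698, 0, -0.003, 255], [0.003, -0.032, -0.041, 0.872, 0, -0.003, 255]]])

```text
clock: 21.32
tcp_pos: [0.5884, -0.0414, 0.1622]
orientation: [0.147, 0.692, 0.147, -0.691]
wrist_force: [0.4, -2.2, 0.2]
finger_gap: -0.0
```

```bash
python3 arc.py -200,-165,.175 -200,-155,.20 -200,-145,.22 -200,-135,.23 -200,-125,.24
python3 - <<'E'
from h import *
st=pose();im=cams.read_camera('wrist');np.savez("v5.npz",im=im,R=st[1],t=st[2]);cv2.imwrite('pics/g8.png',im)
E
```

```text
at [ 0.5884 -0.0414  0.1622] pos 157.8 yaw -170.1 r 0.0496 F [ 0.4 -2.2  0.2] T [-0.3  -0.02 -0.04] j6 2.51 t 21.32
[[-0.013, 0.001, 0.002, -0.09, -0.002, -0.001, 255], [-0.038, 0.001, 0.002, -0.264, -0.002, -0.001, 255], [-0.058, 0.001, 0.002, -0.439, -0.002, -0.001, 255], [-0.068, 0.001, 0.002, -0.613, -0.002, -0.001, 255], [-0.078, 0.001, 0.002, -0.788, -0.002, -0.002, 255]]
```

View pics/g8.png

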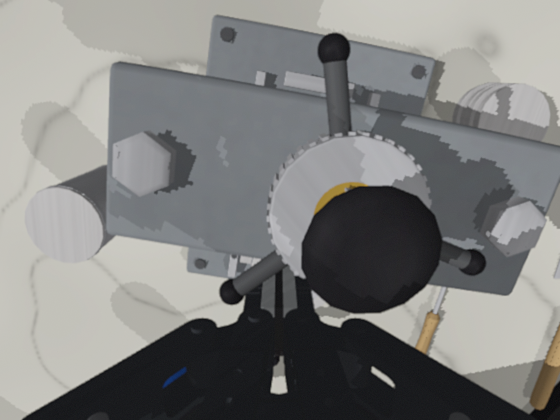

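Run:
```python
from fb import *
d=np.load("v5.npz");c=cam("wrist",(None,d['R'],d['t']))
fb(c,[(333.5,48),(473.5,262.5),(231.5,292)],0)
```

```text
h 20.60417746741794 phi mod120 31.834623625140754 press-mod 17.634623625140755 [ 0.00016514 -0.0001665 ] [-0.3  0.1  0.3  0.3  0.  -0.4  0.1 -0.1]
```

Run:
```python
from h import *
for el,di in((22,.3),(15,.25),(12,.24)):
    T,Rg=viewpose([*AX,.212],YAW,np.radians(el),di)
    d=T[:2]-AX; print(el,di,T.round(3),np.hypot(*d).round(3),"tip",(T-.038*Rg[:,0]).round(3))
```

```text
22 0.3 [ 0.551 -0.071  0.272] 0.09 tip [ 0.523 -0.078  0.297]
15 0.25 [ 0.591 -0.061  0.248] 0.048 tip [ 0.56  -0.069  0.269]
12 0.24 [ 0.599 -0.059  0.243] 0.04 tip [ 0.567 -0.067  0.262]
```

drive_tool(moves=[[[-0.013, -0.002, 0, -0.1, 0, 0, 255], [-0.04, -0.002, 0, -0.28, 0, 0, 255], [-0.07, -0.002, 0, -0.46, 0, 0, 255], [-0.1, 0, 0.02, -0.64, 0, 0, 255], [-0.12, 0, 0.05, -0.82, 0, 0, 255]]])

```text
clock: 22.0
tcp_pos: [0.5436, -0.0614, 0.2835]
orientation: [0.414, 0.575, 0.412, -0.572]
wrist_force: [-1.0, -0.8, 0.2]
finger_gap: 0.0002
```

Run:
```python
from h import *
st=pose();print(st[0]['joint_pos'],st[2])
print(rel(st,[.53,-.07,.29],down(YAW)))
```

```text
[-0.26036131  0.24609669  0.16489251  1.48513914  0.00185147  1.63355958] [ 0.54360877 -0.06139116  0.28348346]
(array([-0.0066, -0.0101,  0.0125]), array([-2.1417,  0.0034, -0.0048]))
```

drive_tool(moves=[[[-0.01, 0, 0.0, -0.18, 0, 0, 255], [-0.01, 0, 0.0, -0.37, 0, 0, 255], [-0.01, 0, 0.0, -0.55, 0, 0, 255], [-0.01, 0, 0.0, -0.74, 0, 0, 255], [-0.01, 0, 0, -0.92, 0, 0, 255]]])

```text
clock: 22.62
tcp_pos: [0.5444, -0.0618, 0.2938]
orientation: [0.629, 0.328, 0.625, -0.326]
wrist_force: [0.9, 0.6, -0.1]
finger_gap: -0.0003
```

drive_tool(moves=[[[0, 0, 0.0, -0.18, 0, 0, 255], [0, 0, 0.0, -0.37, 0, 0, 255], [0, 0, 0.0, -0.55, 0, 0, 255], [0, 0, 0.0, -0.74, 0, 0, 255], [0, 0, 0, -0.92, 0, 0, 255]]])

```text
clock: 23.25
tcp_pos: [0.5451, -0.0622, 0.294]
orientation: [0.709, 0.011, 0.705, -0.011]
wrist_force: [-0.1, -0.5, 0.8]
finger_gap: -0.0
```

Run:
```python
from h import *
st=pose();print(st[0]['joint_pos'],st[2])
T,Rg=viewpose([*AX,.212],YAW,np.radians(15),.25)
print(rel(st,T,Rg))
```

```text
[-0.2615062   0.24888169  0.19403643  1.50954498  0.00250342 -0.23067723] [ 0.54513881 -0.06221628  0.29400354]
(array([0.0472, 0.0041, 0.0446]), array([-0.2557, -0.9678,  0.1366]))
```

drive_tool(moves=[[[0, 0, 0, -0.04, -0.17, 0.02, 255], [0, 0, 0, -0.09, -0.34, 0.05, 255], [0, 0, 0, -0.13, -0.51, 0.07, 255], [0.01, 0.001, 0.01, -0.18, -0.68, 0.1, 255], [0.02, 0.003, 0.02, -0.22, -0.84, 0.12, 255]]])

```text
clock: 23.88
tcp_pos: [0.5659, -0.0605, 0.2762]
orientation: [0.932, -0.033, 0.346, 0.103]
wrist_force: [0.4, -0.3, -0.7]
finger_gap: -0.0003
```

Run:
```python
from h import *
st=pose();print(st[0]['joint_pos'],st[2])
T,Rg=viewpose([*AX,.212],YAW,np.radians(15),.25)
print(rel(st,T,Rg))
```

```text
[-0.58986216 -0.29669906 -0.73969397  0.45361551  0.58459434 -0.59199813] [ 0.56586489 -0.06049594  0.27617344]
(array([ 0.0368, -0.0044, -0.0062]), array([-0.0264, -0.1198,  0.0192]))
```

drive_tool(moves=[[[0.01, 0, 0, -0.02, -0.06, 0.01, 255], [0.025, -0.002, -0.004, -0.026, -0.12, 0.019, 255], [0.037, -0.004, -0.006, -0.026, -0.12, 0.019, 255], [0.037, -0.004, -0.006, -0.026, -0.12, 0.019, 255], [0.037, -0.004, -0.006, -0.026, -0.12, 0.019, 255]]])

```text
clock: 24.5
tcp_pos: [0.5907, -0.0593, 0.2485]
orientation: [0.95, -0.037, 0.288, 0.118]
wrist_force: [-0.1, 0.7, -0.2]
finger_gap: -0.0001
```

Run:
```python
from ov import *
st=pose();print(st[0]['joint_pos'],st[2])
im=cams.read_camera("wrist");c=cam("wrist",st)
np.savez("v6.npz",im=im,R=st[1],t=st[2])
draw(im,{},215,165,130,100,6,"pics/h1.png")
draw(im,model(c,.020,np.radians(31.8)),130,130,300,160,2.6,"pics/h2.png")
```

```text
[-0.61120759 -0.23821938 -0.88538481  0.14889591  0.68081223 -0.57420964] [ 0.59071214 -0.05930435  0.24845078]
```

View pics/h1.png

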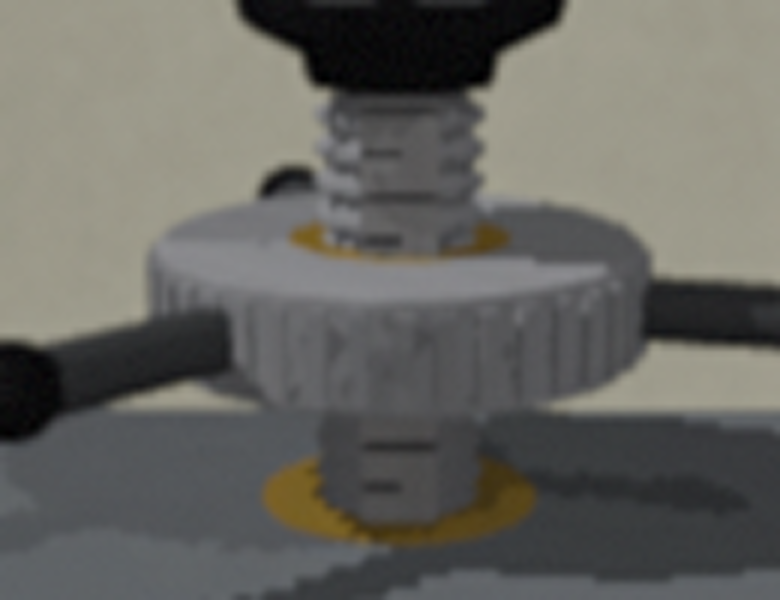

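View pics/h2.png

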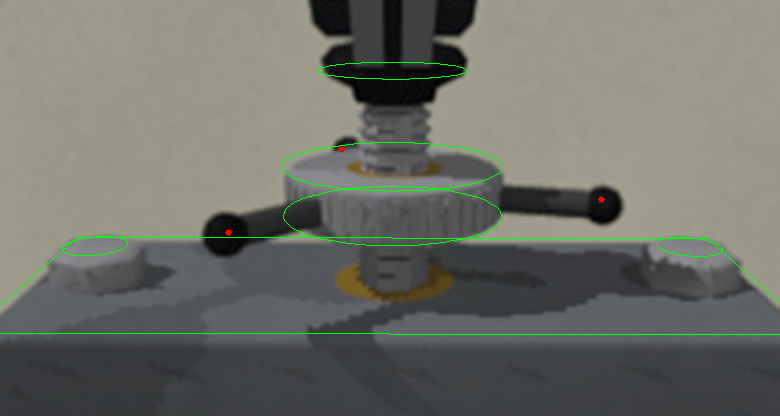

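Run:
```python
from fit import *
d=np.load("v6.npz");c=cam("wrist",(None,d['R'],d['t']))
A=lambda u,v:((780-u)/2.6+130-.5,(416-v)/2.6+130-.5)
B=lambda v:(600-v)/6+165-.5
L={.005:B(487),.01:B(447),.035:B(240),.04:B(197),.045:B(155),.05:B(108)}
# ball idx: phi 31.8 world: ball0 31.8, ball1 151.8, ball2 -88
bl={1:A(225,234),2:A(603,205)}
for args in ((bl,{},B(303),B(412),L),({}, {},B(303),B(412),L),(bl,{},None,None,L)):
    fit(c,*args,h0=.02,phi0=31.8)
```

```text
h 19.48877476746964 +- 0.4566677441098215 phi 29.75295005833435 off [ 0.0001 -0.0003 -0.0001] rv [ 0.0002 -0.0009  0.    ]
[-0.   0.4  0.1  0.3  1.  -1.8  0.2  0.2  0.  -0.   0.1 -0.5  0.  -0.1
 -0.   0.  -0.1  0. ]Traceback (most recent call last):
  File "<stdin>", line 9, in <module>
  File "fit.py", line 21, in fit
    J=s.jac;cv=np.linalg.inv(J.T@J)
               ~~~~~~~~~~~~~^^^^^^^
    ainv = _umath_linalg.inv(a, signature=signature)
    raise LinAlgError("Singular matrix")
numpy.linalg.LinAlgError: Singular matrix
```

```bash
sed -i 's/cv=np.linalg.inv/cv=np.linalg.pinv/' fit.py
python3 - <<'E'
from fit import *
d=np.load("v6.npz");c=cam("wrist",(None,d['R'],d['t']))
A=lambda u,v:((780-u)/2.6+130-.5,(416-v)/2.6+130-.5)
B=lambda v:(600-v)/6+165-.5
L={.005:B(487),.01:B(447),.035:B(240),.04:B(197),.045:B(155),.05:B(108)}
bl={1:A(225,234),2:A(603,205)}
for args in (({}, {},B(303),B(412),L),(bl,{},None,None,L)):
    fit(c,*args,h0=.02,phi0=31.8)
print("v1")
d=np.load("v1.npz");c=cam("wrist",(None,d['R'],d['t']))
A=lambda u,v:((783-u)/2.9+140-.5,(435-v)/2.9+120-.5)
B=lambda v:(600-v)/6+170-.5
L={.005:B(483),.01:B(452),.015:B(417),.02:B(387),.025:B(354)}
bl={1:A(226,152),2:A(582,121)}
for args in (({}, {},B(240),B(330),L),(bl,{},None,None,L)):
    fit(c,*args,h0=.036,phi0=27.3)
d=np.load("v6.npz")['im'];b=cv2.rotate(cv2.resize(d[180:225,190:370],None,fx=4.4,fy=10,interpolation=cv2.INTER_CUBIC),cv2.ROTATE_180);cv2.imwrite("pics/h3.png",b)
E
```

```text
h 19.722395147048772 +- 0.5668808529341438 phi 133.20439646180924 off [ 0.0001  0.     -0.0001] rv [ 0.0002 -0.      0.    ]
[ 1.4 -1.4  0.2  0.2  0.  -0.1  0.1 -0.5  0.   0.  -0.1  0.  -0.   0. ]
h 19.260106361392175 +- 0.5678560605721219 phi 29.887344781463888 off [-0.0003 -0.0003  0.0001] rv [ 0.0004 -0.0008  0.0002]
[ 0.  -0.   0.   0.   0.2  0.2  0.  -0.   0.1 -0.4 -0.1 -0.2  0.   0.1
 -0.1  0. ]
v1
h 35.85928514378472 +- 0.7270541615750273 phi -6.918626505990235 off [ 0.0001  0.     -0.0003] rv [0.0006 0.     0.    ]
[ 1.  -1.   0.2  0.2 -0.3  0.  -0.   0.   0.  -0.1  0.1  0.   0. ]
h 35.42544820230674 +- 0.729259658737682 phi 27.273325030894938 off [-0.0004 -0.0004 -0.    ] rv [ 0.0006 -0.0013 -0.0007]
[-0.2  0.1  0.2 -0.1  0.1  0.2 -0.3  0.  -0.  -0.2 -0.2 -0.   0.1 -0.2
 -0.1]
```

View pics/h3.png

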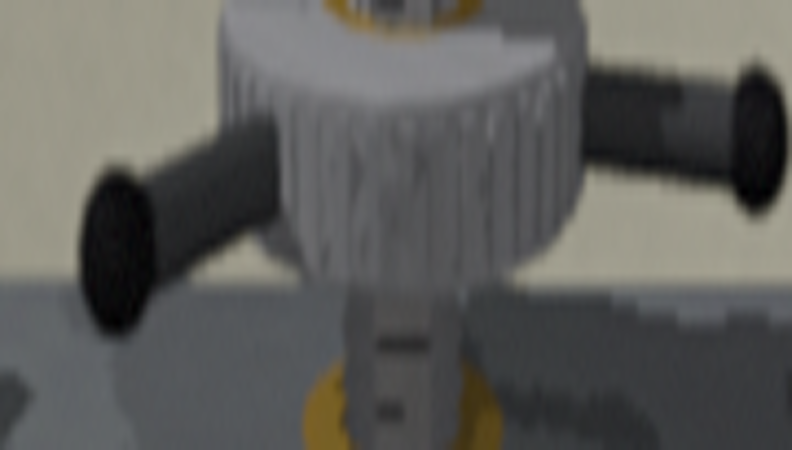

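Run:
```python
from h import *
st=pose()
H=AX-.195*np.array([np.cos(YAW),np.sin(YAW)]);print("handle from axis",H)
print(rel(st,[.4478,-.0945,.16],down(YAW)),rel(st,[.4478,-.0945,.25],down(YAW)))
```

```text
handle from axis [ 0.44845816 -0.09613494]
(array([-0.0732,  0.0013, -0.1555]), array([0.0018, 0.9824, 0.0018])) (array([-0.1232,  0.0011, -0.0806]), array([0.0018, 0.9824, 0.0018]))
```

drive_tool(moves=[[[-0.05, 0, -0.02, 0, 0.1, 0, 0], [-0.1, 0.001, -0.05, 0, 0.28, 0, 0], [-0.11, 0.001, -0.09, 0, 0.46, 0, 0], [-0.09, 0.001, -0.13, 0, 0.64, 0, 0], [-0.073, 0.001, -0.155, 0, 0.82, 0, 0]]])

```text
clock: 25.18
tcp_pos: [0.4487, -0.0962, 0.1617]
orientation: [0.766, -0.081, 0.631, 0.093]
wrist_force: [0.6, -1.3, -0.1]
finger_gap: 0.0853
```

Run:
```python
from h import *
st=pose();print(st[2])
print(rel(st,[.4478,-.0947,.14],down(YAW)))
```

```text
[ 0.4486653  -0.09615704  0.16165646]
(array([ 0.0212,  0.0018, -0.0046]), array([0.0004, 0.1906, 0.0069]))
```

drive_tool(moves=[[[0.005, 0.001, -0.002, 0, 0.1, 0.005, 0], [0.01, 0.001, -0.004, 0, 0.19, 0.005, 0], [0.02, 0.001, -0.004, 0, 0.19, 0.005, 0], [0.02, 0.001, -0.004, 0, 0.19, 0.005, 0], [0.02, 0.001, -0.004, 0, 0.19, 0.005, 0]]])

```text
clock: 25.8
tcp_pos: [0.4477, -0.0955, 0.1416]
orientation: [0.702, -0.088, 0.701, 0.087]
wrist_force: [-0.0, -0.3, -0.0]
finger_gap: 0.0852
```

Run:
```python
from h import *
st=pose();print(st[2],st[0]['joint_pos'])
im=cams.read_camera("wrist");c=cam("wrist",st)
hp=proj(c,[[.4478,-.0947,.085],[.4478,-.0947,.058]]);print(hp)
for k in ['handle']:
    for r in finder.regions_of("wrist",k)[:3]:
        ys,xs=np.nonzero(r['pixels']);print(k,r['conf'],r['point'],xs.min(),xs.max(),ys.min(),ys.max())
cv2.imwrite("pics/i1.png",im)
print(rel(st,[.4478,-.0947,.0],down(YAW)))
```

```text
[ 0.44770752 -0.09547283  0.14159001] [-3.85209161e-01  1.11962354e-01 -3.48265064e-01  1.10792430e+00
 -7.45249724e-04 -6.32890871e-01]
[[280.39102515 216.73075887]
 [280.23525437 205.34533101]]
handle 0.88 [278.2, 269.0] 232 325 184 343
handle 0.73 [276.2, 367.7] 235 320 338 393
(array([0.1416, 0.001 , 0.    ]), array([-0.0002,  0.0017,  0.0022]))
```

View pics/i1.png

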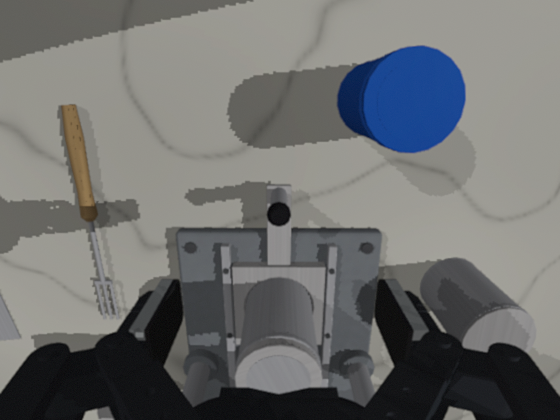

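drive_tool(moves=[[[0.04, 0.001, -0.001, 0, 0, 0, 0], [0.08, 0.001, -0.001, 0, 0, 0, 0], [0.11, 0.001, -0.001, 0, 0, 0, 0], [0.13, 0.001, -0.001, 0, 0, 0, 0], [0.13, 0.001, -0.001, 0, 0, 0, 0]]])

```text
clock: 26.52
tcp_pos: [0.4456, -0.0949, 0.0112]
orientation: [0.702, -0.087, 0.702, 0.087]
wrist_force: [0.0, -0.1, -0.1]
finger_gap: 0.0851
```

Run:
```python
from h import *
st=pose();print(st[2],st[0]['wrist_force'])
im=cams.read_camera("wrist");cv2.imwrite("pics/i2.png",im)
im=cams.read_camera("scene");cv2.imwrite("pics/i3.png",cv2.resize(im[130:250,200:340],None,fx=5,fy=5,interpolation=cv2.INTER_CUBIC))
```

```text
[ 0.44561852 -0.09490758  0.01115492] [ 0.01443502 -0.07011147 -0.09282317]
```

View pics/i2.png

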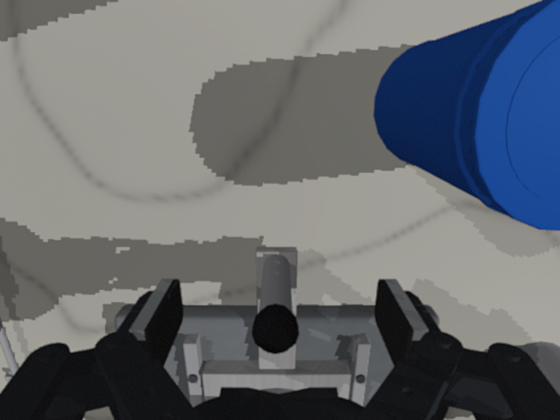

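View pics/i3.png

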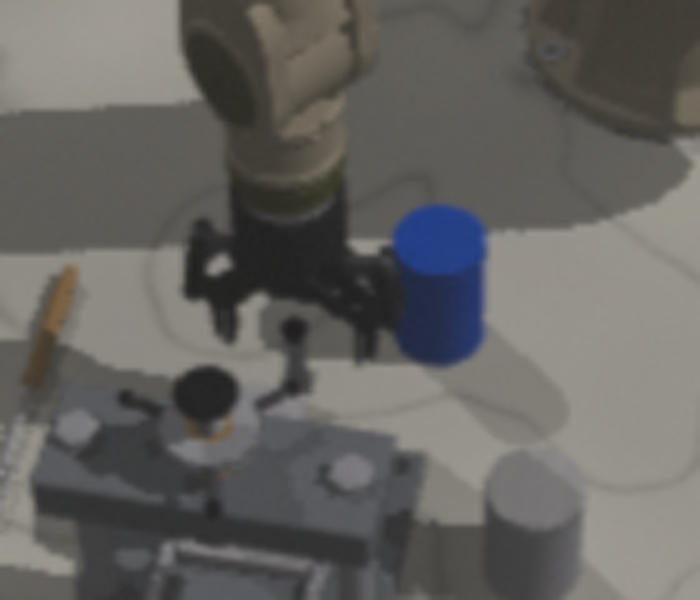

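drive_tool(moves=[[[0.01, 0, 0.002, 0, 0, 0, 100], [0.01, 0, 0.002, 0, 0, 0, 180], [0.01, 0, 0.002, 0, 0, 0, 255], [0.01, 0, 0.002, 0, 0, 0, 255], [0.01, 0, 0.002, 0, 0, 0, 255]]], squeeze=30)

```text
clock: 27.25
tcp_pos: [0.4497, -0.0954, 0.0031]
orientation: [0.703, -0.088, 0.7, 0.086]
wrist_force: [-0.2, -1.9, 1.7]
finger_gap: 0.0137
```

Run:
```python
from h import *
st=pose();print(st[2],st[0]['wrist_force'],st[0]['finger_gap'])
im=cams.read_camera("wrist");cv2.imwrite("pics/i4.png",im)
```

```text
[ 0.44971614 -0.09543595  0.0030678 ] [-0.2173417  -1.94166512  1.66457282] 0.013657937553017729
```

View pics/i4.png

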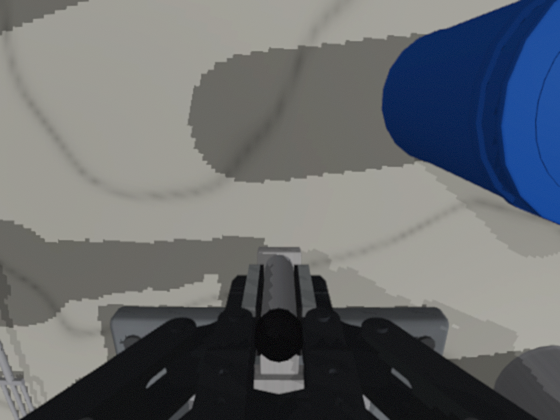

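drive_tool(moves=[[[0, 0, 0.018, 0, 0, 0, 255], [0, 0, 0.036, 0, 0, 0, 255], [0, 0, 0.054, 0, 0, 0, 255], [0, 0, 0.07, 0, 0, 0, 255], [0, 0, 0.076, 0, 0, 0, 255]]])

```text
clock: 27.92
tcp_pos: [0.524, -0.0767, 0.0031]
orientation: [0.703, -0.089, 0.7, 0.086]
wrist_force: [-1.5, -3.1, 1.0]
finger_gap: 0.0136
```

drive_tool(moves=[[[0, 0, 0.003, 0, 0, 0, 255], [0, 0, 0.005, 0, 0, 0, 255], [0, 0, 0.006, 0, 0, 0, 255], [0, 0, 0.007, 0, 0, 0, 255], [0, 0, 0.007, 0, 0, 0, 255]]])

```text
clock: 28.55
tcp_pos: [0.5269, -0.076, 0.003]
orientation: [0.701, -0.088, 0.703, 0.085]
wrist_force: [-11.0, -6.2, 6.9]
finger_gap: 0.0141
```

Run:
```python
from h import *
st=pose();print(st[2],st[0]['wrist_force'],st[0]['finger_gap'],np.linalg.norm(st[2][:2]-[.44972,-.09544]))
im=cams.read_camera("wrist");cv2.imwrite("pics/i5.png",im)
```

```text
[ 0.52693428 -0.07599235  0.00301293] [-10.98038731  -6.21507384   6.91797849] 0.014093773798768248 0.07962572480139131
```

View pics/i5.png

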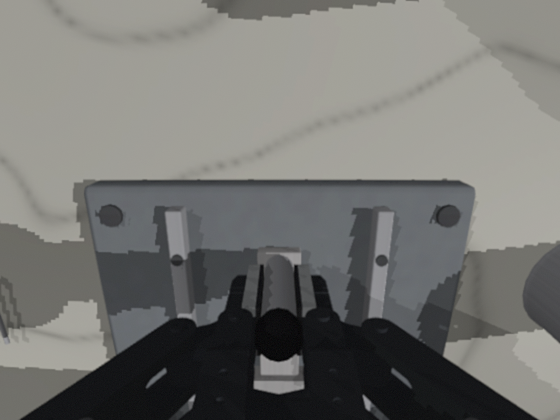

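drive_tool(moves=[[[0, 0, 0, 0, 0, 0, 60], [0, 0, 0, 0, 0, 0, 0], [0, 0, 0, 0, 0, 0, 0], [-0.05, 0, 0, 0, 0, 0, 0], [-0.11, 0, 0, 0, 0, 0, 0]]])

```text
clock: 29.22
tcp_pos: [0.5262, -0.0748, 0.113]
orientation: [0.7, -0.088, 0.704, 0.086]
wrist_force: [0.7, -0.4, 0.8]
finger_gap: 0.0854
```

drive_tool(moves=[[[-0.06, 0, 0, 0, 0, 0, 0], [-0.12, 0, 0, 0, 0, 0, 255], [-0.16, 0, 0.03, 0, 0, 0, 255], [-0.17, 0, 0.08, 0, 0, 0, 255], [-0.17, 0, 0.11, 0, 0, 0, 255]]])

```text
clock: 29.85
tcp_pos: [0.6363, -0.0468, 0.2836]
orientation: [0.701, -0.088, 0.702, 0.086]
wrist_force: [0.1, -0.8, -0.8]
finger_gap: 0.0121
```

Run:
```python
from h import *
st=pose();print(st[2],st[0]['wrist_force'],st[0]['finger_gap'])
print(rel(st,[*AX,.228],down(YAW)))
im=cams.read_camera("wrist");cv2.imwrite("pics/j1.png",im)
im=cams.read_camera("scene");cv2.imwrite("pics/j2.png",cv2.resize(im[150:290,170:330],None,fx=5,fy=4.3,interpolation=cv2.INTER_CUBIC))
```

```text
[ 0.63628858 -0.04675488  0.28363882] [ 0.07185916 -0.80576531 -0.84030022] 0.012114649794076386
(array([ 0.0556, -0.0016,  0.0009]), array([-0.0011, -0.0024,  0.0038]))
```

View pics/j1.png

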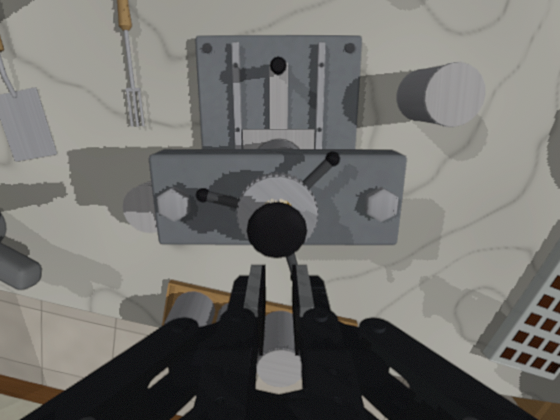

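View pics/j2.png

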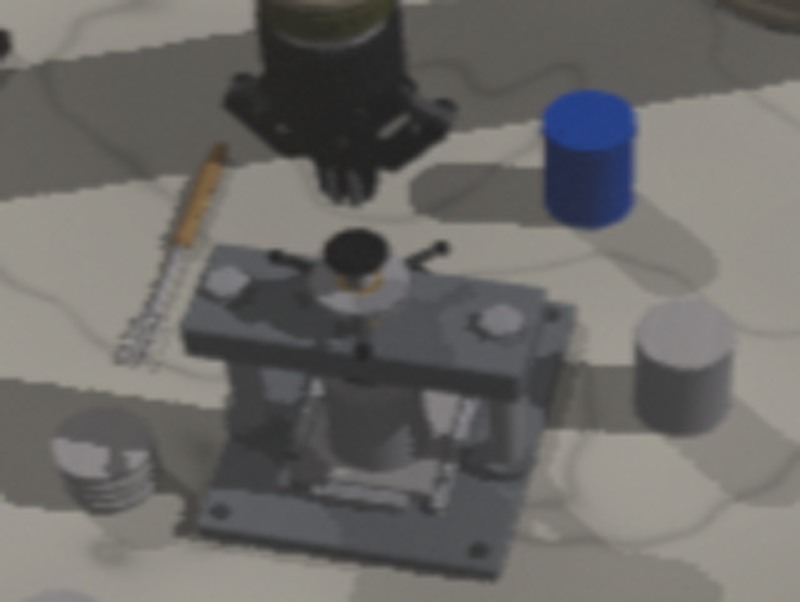

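drive_tool(moves=[[[0.02, -0.001, 0.001, 0, 0, 0, 255], [0.04, -0.0015, 0.001, 0, 0, 0.004, 255], [0.053, -0.0015, 0.001, 0, 0, 0.004, 255], [0.056, -0.0015, 0.001, 0, 0, 0.004, 255], [0.056, -0.0015, 0.001, 0, 0, 0.004, 255]]])

```text
clock: 30.58
tcp_pos: [0.6373, -0.0478, 0.2253]
orientation: [0.7, -0.087, 0.704, 0.088]
wrist_force: [0.3, 0.5, -0.1]
finger_gap: 0.0001
```

drive_tool(moves=[[[0.003, 0, 0, 0, 0, 0, 255], [0.006, 0, 0, 0, 0, 0, 255], [0.008, 0, 0, 0, 0, 0, 255], [0.009, 0, 0, 0, 0, 0, 255], [0.009, 0, 0, 0, 0, 0, 255]]])

```text
clock: 31.2
tcp_pos: [0.6378, -0.048, 0.2169]
orientation: [0.7, -0.087, 0.703, 0.088]
wrist_force: [-0.1, -0.9, 5.4]
finger_gap: -0.0004
```

drive_tool(moves=[[[0.002, 0, 0, 0, 0, 0, 255], [0.004, 0, 0, 0, 0, 0, 255], [0.006, 0, 0, 0, 0, 0, 255], [0.008, 0, 0, 0, 0, 0, 255], [0.008, 0, 0, 0, 0, 0, 255]]])

```text
clock: 31.82
tcp_pos: [0.6379, -0.048, 0.2098]
orientation: [0.701, -0.087, 0.703, 0.087]
wrist_force: [-1.2, 0.5, 7.5]
finger_gap: -0.0002
```

drive_tool(moves=[[[0.002, 0, 0, 0, 0, 0, 255], [0.003, 0, 0, 0, 0, 0, 255], [0.004, 0, 0, 0, 0, 0, 255], [0.005, 0, 0, 0, 0, 0, 255], [0.005, 0, 0, 0, 0, 0, 255]]])

```text
clock: 32.45
tcp_pos: [0.638, -0.048, 0.2067]
orientation: [0.701, -0.088, 0.702, 0.087]
wrist_force: [-2.7, 0.4, 11.0]
finger_gap: 0.0002
```

drive_tool(moves=[[[0.002, 0, 0, 0, 0, 0, 255], [0.003, 0, 0, 0, 0, 0, 255], [0.004, 0, 0, 0, 0, 0, 255], [0.005, 0, 0, 0, 0, 0, 255], [0.005, 0, 0, 0, 0, 0, 255]]])

```text
clock: 33.08
tcp_pos: [0.6381, -0.048, 0.2049]
orientation: [0.702, -0.088, 0.701, 0.087]
wrist_force: [-4.4, 1.4, 16.8]
finger_gap: -0.0001
```

drive_tool(moves=[[[0.002, 0, 0, 0, 0, 0, 255], [0.003, 0, 0, 0, 0, 0, 255], [0.004, 0, 0, 0, 0, 0, 255], [0.005, 0, 0, 0, 0, 0, 255], [0.005, 0, 0, 0, 0, 0, 255]]])

```text
clock: 33.7
tcp_pos: [0.6383, -0.0481, 0.2048]
orientation: [0.704, -0.089, 0.699, 0.086]
wrist_force: [-6.6, 1.3, 23.7]
finger_gap: -0.0003
```

Run:
```python
from h import *
st=pose();print(st[2],st[0]['wrist_force'],st[0]['finger_gap'])
im=cams.read_camera("wrist");cv2.imwrite("pics/k1.png",im)
```

```text
[ 0.63832606 -0.04810054  0.20477527] [-6.62763007  1.29328719 23.66753624] -0.00028705955223404684
```

View pics/k1.png

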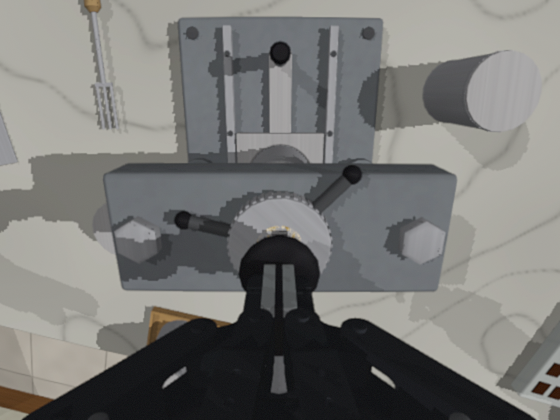

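Run:
```python
from fb import *
st=pose();c=cam("wrist",st)
fb(c,[(352,174),(182.5,220)],0,h0=.002)
```

```text
h 1.5899762111230087 phi mod120 29.989009430572036 press-mod 15.789009430572033 [-0.0007392  -0.00050962] [ 0.  -0.  -0.  -0.  -0.2 -0.2]
```

drive_tool(moves=[[[-0.004, 0, 0, 0, 0, 0, 255], [-0.012, 0, 0, 0, 0, 0, 255], [-0.025, 0, 0, 0, 0, 0, 255], [-0.045, 0, 0, 0, 0, 0, 255], [-0.075, 0, 0, 0, 0, 0, 255]]])

```text
clock: 34.38
tcp_pos: [0.6368, -0.0477, 0.2787]
orientation: [0.703, -0.088, 0.701, 0.087]
wrist_force: [0.9, -0.4, -0.2]
finger_gap: 0.0001
```

Run:
```python
from h import *
st=pose();print(st[2],st[0]['wrist_force'])
im=cams.read_camera("wrist");cv2.imwrite("pics/k2.png",im);np.savez("v7.npz",im=im,R=st[1],t=st[2])
H=AX-.115*np.array([np.cos(YAW),np.sin(YAW)])
print(H,rel(st,[*H,.2],down(YAW)))
```

```text
[ 0.63683408 -0.04770111  0.27873625] [ 0.86281293 -0.35289775 -0.23820869]
[ 0.52601378 -0.07651035] (array([ 0.0784, -0.0005, -0.1147]), array([0.0002, 0.0027, 0.0027]))
```

View pics/k2.png

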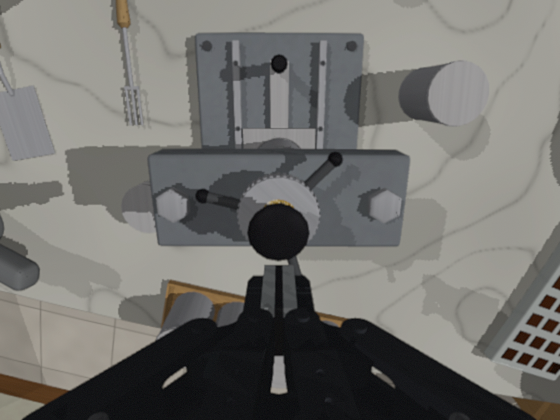

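Run:
```python
from fb import *
d=np.load("v7.npz");c=cam("wrist",(None,d['R'],d['t']))
im=d['im'];cv2.imwrite("pics/k3.png",cv2.resize(im[140:220,180:360],None,fx=4.4,fy=4.4,interpolation=cv2.INTER_CUBIC))
k=cv2.imread("pics/k1.png");cv2.imwrite("pics/k4.png",cv2.resize(k[150:240,165:375],None,fx=3.8,fy=3.8,interpolation=cv2.INTER_CUBIC))
```

```text
(no output)
```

View pics/k3.png

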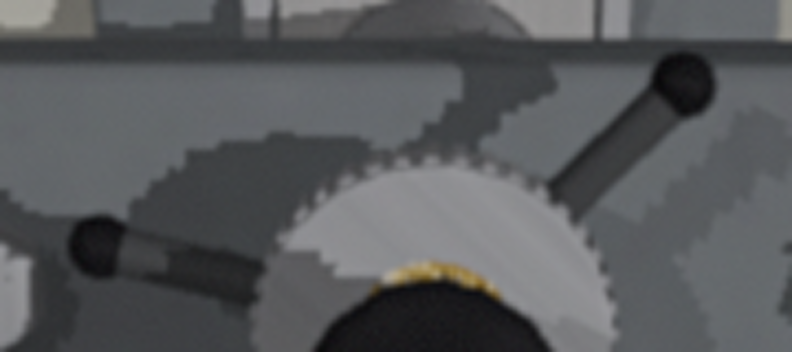

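View pics/k4.png

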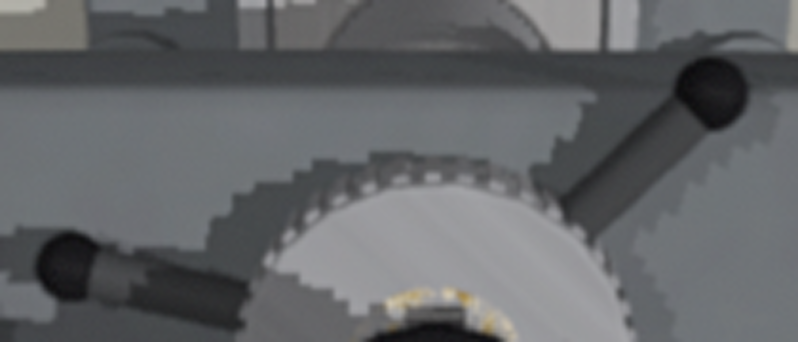

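Run:
```python
from fb import *
d=np.load("v7.npz");c=cam("wrist",(None,d['R'],d['t']))
q=lambda u,v,s,x,y:((u+.5)/s-.5+x,(v+.5)/s-.5+y)
fb(c,[q(685,83,4.4,180,140),q(99,246,4.4,180,140)],0,h0=.02)
# k1 pose
t=np.array([.63832606,-.04810054,.20477527]);w=[.704,-.089,.699,.086]
Rm=R.from_quat([w[1],w[2],w[3],w[0]]).as_matrix();c=cam("wrist",(None,Rm,t))
fb(c,[q(712,92,3.8,165,150),q(68,266,3.8,165,150)],0,h0=.002)
```

```text
h 20.77113055935704 phi mod120 30.01929336994495 press-mod 15.819293369944951 [-0.00088935 -0.00022461] [ 0.  -0.1 -0.  -0.  -0.3 -0.1]
h 1.4572226679317575 phi mod120 29.934106993891263 press-mod 15.734106993891261 [-0.00082787 -0.00057573] [ 0.  -0.  -0.  -0.  -0.3 -0.2]
```

drive_tool(moves=[[[0, 0, -0.06, 0, 0, 0, 0], [0.02, -0.001, -0.115, 0, 0, 0, 0], [0.08, -0.001, -0.115, 0, 0, 0, 0], [0.13, -0.001, -0.115, 0, 0, 0, 0], [0.17, -0.001, -0.115, 0, 0, 0, 0]]])

```text
clock: 35.05
tcp_pos: [0.5273, -0.0775, 0.1104]
orientation: [0.704, -0.089, 0.699, 0.086]
wrist_force: [0.5, 0.1, 0.1]
finger_gap: 0.0854
```

Run:
```python
from h import *
st=pose();print(st[2],st[0]['wrist_force'])
print(rel(st,[.5269,-.0758,.003],down(YAW)))
im=cams.read_camera("wrist");cv2.imwrite("pics/l1.png",im)
```

```text
[ 0.52727628 -0.07748318  0.11036088] [0.47129657 0.13034079 0.09800824]
(array([ 0.1074,  0.0022, -0.0007]), array([-0.0001,  0.0068,  0.0044]))
```

View pics/l1.png

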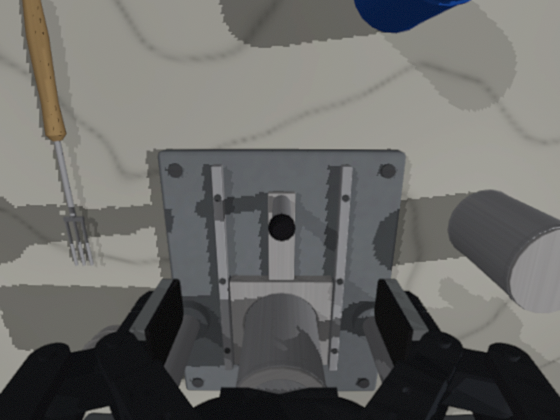

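Clear all round; descend, then grip.

drive_tool(moves=[[[0.04, 0.002, -0.001, 0, 0.005, 0.004, 0], [0.08, 0.002, -0.001, 0, 0.005, 0.004, 0], [0.105, 0.002, -0.001, 0, 0.005, 0.004, 0], [0.107, 0.002, -0.001, 0, 0.005, 0.004, 0], [0.107, 0.002, -0.001, 0, 0.005, 0.004, 0]]])

```text
clock: 35.72
tcp_pos: [0.5235, -0.0751, -0.0007]
orientation: [0.7, -0.086, 0.703, 0.088]
wrist_force: [-0.4, -0.0, 0.2]
finger_gap: 0.0853
```

drive_tool(moves=[[[0, 0, 0, 0, 0, 0, 120], [0, 0, 0, 0, 0, 0, 200], [0, 0, 0, 0, 0, 0, 255], [0, 0, 0, 0, 0, 0, 255], [0, 0, 0, 0, 0, 0, 255]]], squeeze=30)

```text
clock: 36.35
tcp_pos: [0.524, -0.0764, -0.0003]
orientation: [0.7, -0.087, 0.703, 0.087]
wrist_force: [0.4, -5.0, 1.2]
finger_gap: 0.0134
```

drive_tool(moves=[[[0, 0, -0.008, 0, 0, 0, 255], [0, 0, -0.024, 0, 0, 0, 255], [0, 0, -0.042, 0, 0, 0, 255], [0, 0, -0.058, 0, 0, 0, 255], [0, 0, -0.068, 0, 0, 0, 255]]])

```text
clock: 36.98
tcp_pos: [0.4566, -0.0934, -0.0003]
orientation: [0.7, -0.087, 0.703, 0.087]
wrist_force: [2.6, -2.2, -5.9]
finger_gap: 0.0134
```

drive_tool(moves=[[[0, 0, -0.003, 0, 0, 0, 255], [0, 0, -0.006, 0, 0, 0, 255], [0, 0, -0.009, 0, 0, 0, 255], [0, 0, -0.012, 0, 0, 0, 255], [0, 0, -0.014, 0, 0, 0, 255]]])

```text
clock: 37.6
tcp_pos: [0.4466, -0.0959, -0.0002]
orientation: [0.702, -0.087, 0.701, 0.088]
wrist_force: [17.4, 4.1, -15.8]
finger_gap: 0.0135
```

Run:
```python
from h import *
st=pose();print(st[2],st[0]['wrist_force'],np.linalg.norm(st[2][:2]-[.524,-.0764]))
```

```text
[ 4.46641576e-01 -9.58520950e-02 -1.83404160e-04] [ 17.42854702   4.08973957 -15.75556818] 0.0797665953821466
```

Against the front stop (79.8 mm, 17 N). Release and lift away.

drive_tool(moves=[[[0, 0, 0.0, 0, 0, 0, 100], [0, 0, 0.0, 0, 0, 0, 0], [0, 0, 0, 0, 0, 0, 0], [0, 0, 0, 0, 0, 0, 0], [-0.05, 0, 0, 0, 0, 0, 0]]])

```text
clock: 38.22
tcp_pos: [0.4431, -0.0947, 0.0474]
orientation: [0.7, -0.085, 0.703, 0.089]
wrist_force: [1.3, -0.2, -0.0]
finger_gap: 0.0851
```

drive_tool(moves=[[[-0.06, 0, 0, 0, 0, 0, 0], [-0.12, 0, 0, 0, 0, 0, 0], [-0.17, 0, -0.01, 0, -0.15, 0, 0], [-0.2, 0, -0.03, 0, -0.3, 0, 0], [-0.22, 0, -0.04, 0, -0.45, 0, 0]]])

```text
clock: 38.85
tcp_pos: [0.4057, -0.1057, 0.2701]
orientation: [0.841, -0.065, 0.527, 0.106]
wrist_force: [-1.1, -0.8, 0.2]
finger_gap: 0.0851
```

Run:
```python
from h import *
st=pose();print(st[2],st[0]['wrist_force'],st[0]['clock'])
im=cams.read_camera("wrist");cv2.imwrite("pics/m1.png",im);c=cam("wrist",st)
print(proj(c,[[.4475,-.0945,.085]]))
im=cams.read_camera("top");cv2.imwrite("pics/m2.png",im)
im=cams.read_camera("scene");cv2.imwrite("pics/m3.png",im)
```

```text
[ 0.40571739 -0.10571598  0.27010225] [-1.09085476 -0.78218873  0.23906428] 38.85
[[279.09434199 137.25601522]]
```

View pics/m1.png

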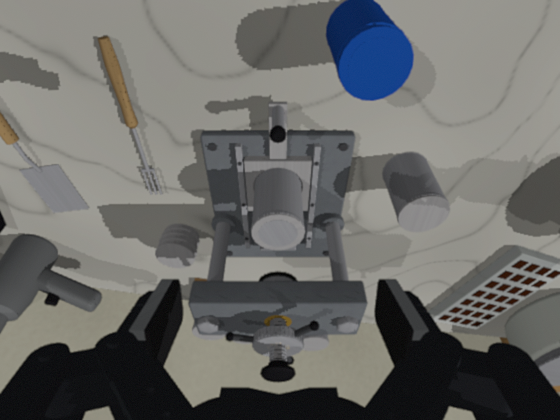

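View pics/m3.png

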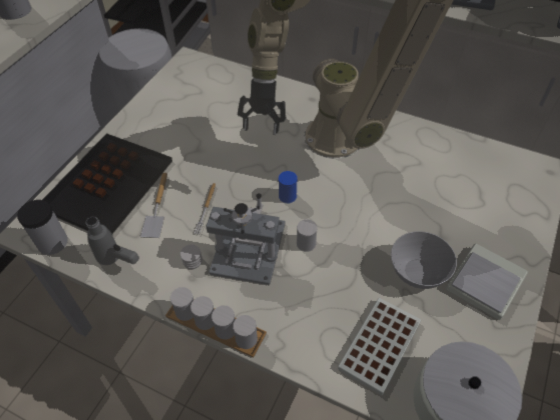

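Run:
```python
import cv2,numpy as np
a=cv2.imread("pics/m1.png")[150:260,230:330];b=cv2.imread("pics/c1.png")[0:100,225:335]
c=cv2.imread("pics/m1.png")[140:240,375:460]
f=lambda x:cv2.rotate(cv2.resize(x,(260,300),interpolation=cv2.INTER_CUBIC),cv2.ROTATE_180)
cv2.imwrite("pics/m4.png",np.hstack([f(b),f(a),f(c)]))
```

```text
(no output)
```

View pics/m4.png

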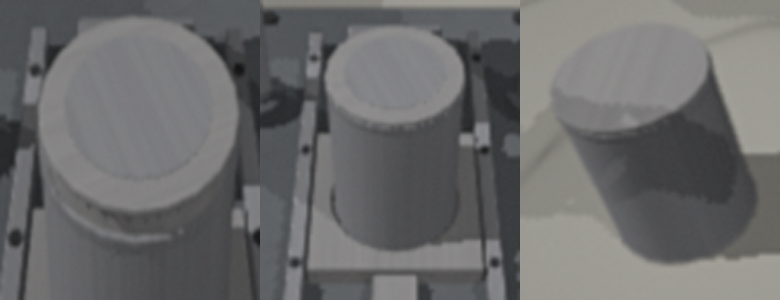

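The lid stood proud before pressing (left). It now sits flush on the rim (middle), like the closed tin (right). Handing in.

```bash
python3 -c "
from workcell import env
print(env.hand_in())"
```

```text
the job is handed in; nothing more can be done
None
```

I set the stop collar and pressed the lid home, then drew the carriage back out with the tin standing in it. The job was handed in at about 39 s of the 72 s allowed.

**What I did:**
- **Collar:** I turned it about 716° clockwise, from roughly 36 mm down to roughly 20 mm above the head.
- **Carriage in:** I gripped the handle and pushed the carriage 79.6 mm, to its inner stop.
- **Pressing:** I pushed the knob down to a hard stop, where the force rose to 24 N with no further travel, then let the ram spring back.
- **Carriage out:** I drew it 79.8 mm, to the front stop, then let go and backed clear.

**Last checks:** The pictures show the ram up, the carriage fully out, the tin upright in it and the lid flush like the closed tin. Nothing else looked moved.

**Checks that failed or disagreed:**
- **Collar height:** My estimates range from 19.3 to 20.8 mm, and I take about 19.7 mm as the best. A single picture of the landed collar read 1.5 mm instead of 0, so single-picture readings from above are off by about that much. The difference between the raised and landed pictures gave 19.3 mm.
- **First collar pass:** The finger passed over the bars without touching them. The closed fingertips sit about 38 mm short of the stated TCP in the pictures, so I allowed for that in every later move.

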